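# Park the mixer shaft and hang up the dip pails

### The arm

A 7-joint arm with a two-finger parallel gripper is mounted at the origin on the work surface; the furniture and walls round the work are solid. World frame = base frame: x ahead of the robot, y to its left, z up, the work surface at z = 0. Lengths are in m, angles in rad, forces in N, time in s.
With the tool pointing down it reaches from about 0.425 to 0.875 m from the base axis. Payload 4.7 kg.
Tool frame: the origin (TCP) lies between the finger pads; the fingertips stand 8 mm ahead of it and the grasp point (between the pads) lies 11 mm behind it; z points along the fingers, y is the direction in which the jaws open and shut (so a half turn about z gives the same grasp; the last joint's range is limited). The gripper opens to 87 mm and grips with 3 to 60 N. Pads are 19 mm wide; open, the fingers measure 117 mm over their backs; the gripper's body (75 mm by 190 mm) begins 51 mm behind the grasp point.
Start: joints at [1.235, 0.321, -0.07, 1.45, 0.023, 1.371, -0.057], TCP at [0.223, -0.611, 0.231] pointing down, gripper open.
Joint ranges: [-2.86, 2.86], [-0.3, 2.09], [-1.38, 1.24], [0.06, 2.45], [-1.56, 4.7], [0.09, 2.05], [-2.69, 2.69]. Speed limits (rad/s): [2.57, 2.57, 3.14, 3.14, 3.14, 3.14, 3.14].

### API

Orientations are given as a rotation vector (axis times angle).
In Python, from bench import ctrl, optics, ticket gives the robot as it stands.
- The arm moves only by the tool play_rows, never from a script. Its argument "motion" is a list of rows, each a list of 5 numbers: the closure, from 0 (fully open) to 1 (shut), then the shift along the tool's x, y, z in cm, then the turn about the tool's z in rad. In form: [[jaw, tx, ty, tz, spin], ...]. A call has 1 to 20 rows; each row shifts and turns the commanded pose from where the row before left it, along the tool's axes as they then stand; what a row does not reach is not made up. A row lasts 1/8 s, in which the tool goes at most 62.5 mm and 10.7 degrees, less where a joint would pass 70% of its speed; a pose out of reach is approached as far as the arm can. A call is refused whole if a number of a shift passes 6.25 or a number of a turn 0.188, either way. A call with a gripper value outside its range is refused whole. The fingers move at their own pace and stop on an object; "force" is the grip in N (left out, the last holds). Time passes only in rows, so rows that do not move let the fingers close. It gives the time, the measured TCP pose, the force and the opening at its end, in the units of the state.
- ctrl.get_state(): the state, without advancing time (a new reading comes with each control period).
- optics.get_image(name): name is "scene" or "top" or "wrist"; returns the picture (384x512x3 uint8, red, green, blue); there is no depth.
- optics.calibration(name): a dict with "K" (3x3 intrinsics, pixels), "distortion" ([k1, k2, p1, p2, k3] as OpenCV has them; the pictures are not rectified), "pose" (4x4, takes a point from camera to world coordinates); the wrist camera has in their place "hand_eye" (4x4, takes a point from camera to tool coordinates, whose origin is the TCP and whose axes are the flange's). Camera axes: x right, y down, z forward; pixel columns grow to the right and rows downward; lengths in m; the calibration is good to about 2 mm. A picture is of the moment at which its call begins: read the wrist's pose just before it. calibration takes no time and is no camera call.
- ticket.close_job(): hands the job in, once; it reports no verdict.
The state is a dict: "time": time; "joint_positions": joint angles; "qd": joint speeds; "joint_torque": joint torques, N m; "position": TCP position; "tool_rot": TCP orientation; "ft_force": force on the tool from outside, world axes, zero at the start; "torque": the same for the moment, N m; "grip_width": opening from 0.0 (shut) to 1.0 (fully open).
Only numpy, scipy, OpenCV 4.12 (cv2) and the standard library are available. Lean on these libraries where they do the work, as an engineer would, in place of code of your own. Each camera call takes 0.05 s, during which the arm holds its last target.

### The job

Put the slip-mixing kit away: swing the cradle strap (red knob) fully clear of the V rests, lay the mixer shaft down in both Vs with its middle midway between them, then swing the strap all the way back across so that it holds the shaft in. Also hang every white dip pail that is there by its handle on the rack, one pail to a hook and hanging freely. Leave the loose grey beaker, the jar and the tape roll where they are.

Things in the scene. Friction and masses are not known exactly. Their poses are not given: they have to be found in the camera images.
- shaft: mixer shaft: bright round bar, diameter 26 mm, with a dark hexagon at each end (27 mm across flats, 25 mm long, from 80 mm off the middle); 210 mm long, 0.28 kg. Origin on its axis at mid length, x along the axis. Starts lying on the bench on its hexagons, axis 13.5 mm up; its roll about x does not matter.
- cradle: shaft cradle, fixed: green base 190 (x) by 116 (y) by 12 mm with two steel V rests (90 degree Vs open upwards, 24 mm thick, centred at x = -52 and +52 mm, out to y = +-30 and up to 60 mm high), 80 mm clear between them for fingers. Origin: centre of the underside, on the bench; x along the shaft's seat, z up. Strap pivot post at x = 52, y = 48 mm.
- cradle_seat (a point): where the shaft's middle (its origin) lies when it rests in both Vs: 55 mm above the bench, midway between the Vs; same axes as the cradle.
- strap (a joint): turn of the steel strap about its upright pivot: 0 = end stop, straight across the V at x = +52 mm, 2.5 mm above a seated shaft; grows counter-clockwise seen from above; 1.57 = pointing along the cradle's +x, clear of the Vs; 1.8 = other stop. Starts within 0.2 of 0, in the way. Stays where left; friction 0.1 N m (1.2 N at the knob).
- strap_knob (a point): middle of the red upright knob on the strap's end: 17 mm diameter, 25 mm high, standing on the strap's upper face (76.5 mm above the bench); this point is 89 mm above the bench and 84 mm from the pivot axis. The strap is 20 mm wide, 6 mm thick.
- strap_pivot (a point): a point on the strap's upright pivot axis at the knob's height (89 mm above the bench); same axes as the cradle.
- rack: hook rack, fixed: wooden foot 110 by 350 by 12 mm, two steel posts and a wooden rail 350 mm long along y whose front face is at x = +32 mm and top at 252 mm height; four steel hooks point to its -x. Origin: centre of the underside, on the bench.
- rack_hook0 (a point): hook 1 of 4 (along the rack's y, 90 mm apart): top of the level flat hook bar (10 mm wide, 6 mm thick) at its middle, 250 mm above the bench, where the underside of a pail's grip should rest. Axes as the rack. The bar runs level 18 mm from here to -x, then turns up at 45 degrees, ending 40 mm out, 17 mm higher; towards +x it meets the rail 50 mm from here.
- rack_hook1 (a point): hook 2 of 4 (along the rack's y, 90 mm apart): top of the level flat hook bar (10 mm wide, 6 mm thick) at its middle, 250 mm above the bench, where the underside of a pail's grip should rest. Axes as the rack. The bar runs level 18 mm from here to -x, then turns up at 45 degrees, ending 40 mm out, 17 mm higher; towards +x it meets the rail 50 mm from here.
- rack_hook2 (a point): hook 3 of 4 (along the rack's y, 90 mm apart): top of the level flat hook bar (10 mm wide, 6 mm thick) at its middle, 250 mm above the bench, where the underside of a pail's grip should rest. Axes as the rack. The bar runs level 18 mm from here to -x, then turns up at 45 degrees, ending 40 mm out, 17 mm higher; towards +x it meets the rail 50 mm from here.
- rack_hook3 (a point): hook 4 of 4 (along the rack's y, 90 mm apart): top of the level flat hook bar (10 mm wide, 6 mm thick) at its middle, 250 mm above the bench, where the underside of a pail's grip should rest. Axes as the rack. The bar runs level 18 mm from here to -x, then turns up at 45 degrees, ending 40 mm out, 17 mm higher; towards +x it meets the rail 50 mm from here.
- pail0: white pail, blue rim, 64 mm wide, 52 mm deep, 128 mm high with its rigid arch handle (70 mm wide, in the pail's y-z plane) that carries a pale wooden grip 14 (x) by 44 (y) by 22 mm: underside 106, top 128 mm up; pinch it from above across x. Open below the grip down to the rim (54 mm), 42 mm wide at the grip, 60 lower. Origin: centre of underside, z up. 0.14 kg. May be absent (2 to 4 are there).
- pail0_grip (a point): middle of the underside of pail0's wooden grip, 106 mm above the pail's underside; same axes as the pail.
- pail1: white pail, blue rim, 64 mm wide, 52 mm deep, 128 mm high with its rigid arch handle (70 mm wide, in the pail's y-z plane) that carries a pale wooden grip 14 (x) by 44 (y) by 22 mm: underside 106, top 128 mm up; pinch it from above across x. Open below the grip down to the rim (54 mm), 42 mm wide at the grip, 60 lower. Origin: centre of underside, z up. 0.14 kg. May be absent (2 to 4 are there).
- pail1_grip (a point): middle of the underside of pail1's wooden grip, 106 mm above the pail's underside; same axes as the pail.
- pail2: white pail, blue rim, 64 mm wide, 52 mm deep, 128 mm high with its rigid arch handle (70 mm wide, in the pail's y-z plane) that carries a pale wooden grip 14 (x) by 44 (y) by 22 mm: underside 106, top 128 mm up; pinch it from above across x. Open below the grip down to the rim (54 mm), 42 mm wide at the grip, 60 lower. Origin: centre of underside, z up. 0.14 kg. May be absent (2 to 4 are there).
- pail2_grip (a point): middle of the underside of pail2's wooden grip, 106 mm above the pail's underside; same axes as the pail.
- pail3: white pail, blue rim, 64 mm wide, 52 mm deep, 128 mm high with its rigid arch handle (70 mm wide, in the pail's y-z plane) that carries a pale wooden grip 14 (x) by 44 (y) by 22 mm: underside 106, top 128 mm up; pinch it from above across x. Open below the grip down to the rim (54 mm), 42 mm wide at the grip, 60 lower. Origin: centre of underside, z up. 0.14 kg. May be absent (2 to 4 are there).
- pail3_grip (a point): middle of the underside of pail3's wooden grip, 106 mm above the pail's underside; same axes as the pail.
- beaker: grey unglazed beaker standing by itself on the left of the bench, 80 mm across, 85 mm high; leave alone. Origin: centre of its underside. (Two more beakers on a board at the back are fixed.)
- tape_roll: roll of tape lying flat, 98 mm across, 25 mm high; leave alone. Origin: centre of its underside.
- oxide_jar: white jar with a dark lid, 58 mm across, 85 mm high; leave alone. Origin: centre of its underside.
Not all that is in view belongs to the job. Leave any orange look-alike of the pail2 alone.

How it is judged:
By the outcome, as a careful person would: the job done as asked, in the order asked, and still so for the second after the job is handed in, with the robot touching nothing.
Of pail0, pail1, pail2, pail3 only 2 to 4 are there at a start; the rules pass over those that are not, and their reading is None.
At some moment in a run one of shaft, pail0, pail1, pail2, pail3 may be knocked a few centimetres aside while the robot is not near it.
It also fails if it takes over 210 s, if anything falls off the work surface, if the arm or the gripper's body presses on something with over 40 N, if the wrist force passes 120 N, or if a joint passes its speed limit or range.

## Working session

There is one attempt and no reset: what is moved stays moved. The work goes in short steps, Python scripts to look and compute and a tool call to move; the robot and the scene stay as the last step left them, time stands still between calls to the robot, and variables do not carry over. Pictures are saved under pics/ and viewed, and the job is handed in when it is done.

Besides the shell and the picture viewer there is one more tool, called after "Request:" as a command line: name --pt "numbers of a row" for each row, then --argument value for the rest. play_rows: Moves the arm, as the interface text tells. Its arguments: {"type":"object","properties":{"motion":{"type":"array"},"force":{"type":"number"}},"required":["motion"]}

```bash
ls; mkdir -p pics; python3 - <<'E'
from bench import ctrl, optics
import cv2
print(ctrl.get_state())
for n in ["scene","top","wrist"]:
    im=optics.get_image(n); cv2.imwrite(f"pics/{n}0.png",im[:,:,::-1]); print(n,optics.calibration(n))
E
```

```text
pics
{'time': 0.0, 'joint_positions': array([ 1.23508243,  0.32183445, -0.07009504,  1.45166085,  0.0226216 ,
        1.37084052, -0.05688203]), 'qd': array([ 7.98057905e-04, -3.81805146e-04,  6.59870164e-05,  2.47224706e-03,
        3.17901777e-04, -7.51562330e-04,  1.06281911e-03]), 'joint_torque': array([ 3.74984247e-04, -4.91285813e+01, -4.03802712e-01, -3.12533748e+01,
       -6.38090051e-02,  4.37116460e-02,  1.75293439e-04]), 'position': array([ 0.22253375, -0.61013592,  0.22946129]), 'tool_rot': array([-3.09177046e+00, -5.46454331e-01,  7.15698290e-04]), 'ft_force': array([-0.19393392,  1.10684865, -0.37770913]), 'torque': array([-0.0733809 ,  0.04639941, -0.01239126]), 'grip_width': 0.9980856951733263}
scene {'K': array([[443.68181241,   0.        , 265.84698593],
       [  0.        , 443.68181241, 189.06631163],
       [  0.        ,   0.        ,   1.        ]]), 'distortion': array([0.05800414, 0.        , 0.        , 0.        , 0.        ]), 'pose': array([[-8.65817207e-01, -3.76099570e-01,  3.30014662e-01,
        -1.21278464e-01],
       [-5.00360349e-01,  6.50414061
[... 727 characters left out ...]
00],
       [ 0.00000000e+00,  0.00000000e+00,  0.00000000e+00,
         1.00000000e+00]])}
wrist {'K': array([[298.6927979 ,   0.        , 260.39840471],
       [  0.        , 298.6927979 , 190.08634677],
       [  0.        ,   0.        ,   1.        ]]), 'distortion': array([-0.06049797,  0.        ,  0.        ,  0.        ,  0.        ]), 'hand_eye': array([[ 6.30524494e-04, -9.68521823e-01, -2.48927864e-01,
         6.70429376e-02],
       [ 9.99999786e-01,  6.54344389e-04, -1.29453612e-05,
         7.77037570e-05],
       [ 1.75422416e-04, -2.48927802e-01,  9.68522028e-01,
        -1.53327915e-01],
       [ 0.00000000e+00,  0.00000000e+00,  0.00000000e+00,
         1.00000000e+00]])}
```

View pics/scene0.png

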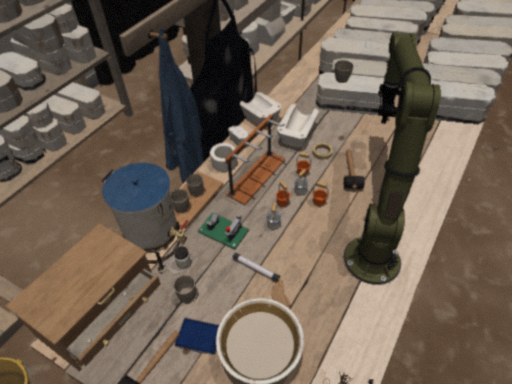

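View pics/top0.png

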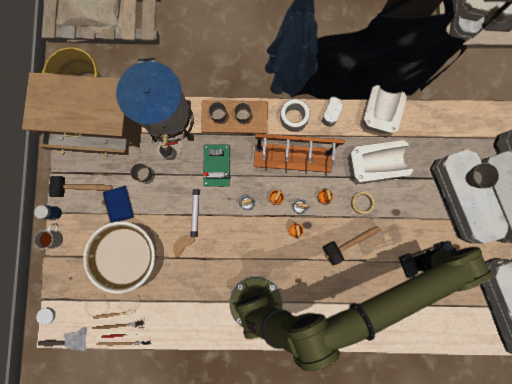

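View pics/wrist0.png

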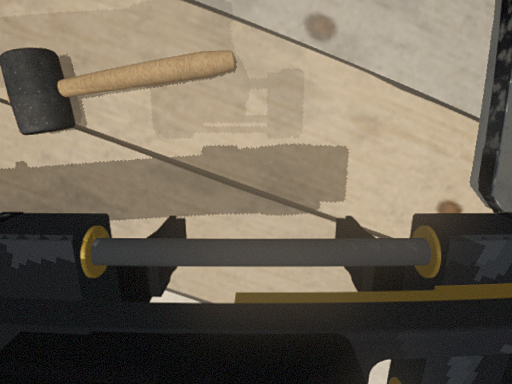

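```bash
cat > h.py <<'E'
import numpy as np, cv2
from bench import ctrl, optics
from scipy.spatial.transform import Rotation as R
def cam(n):
    c=optics.calibration(n); K=np.array(c["K"]);D=np.array(c["distortion"])
    if n=="wrist":
        s=ctrl.get_state(); T=np.eye(4);T[:3,:3]=R.from_rotvec(s["tool_rot"]).as_matrix();T[:3,3]=s["position"]
        P=T@np.array(c["hand_eye"])
    else: P=np.array(c["pose"])
    return K,D,P
def ray(C,uv):
    K,D,P=C
    p=cv2.undistortPoints(np.array(uv,float).reshape(-1,1,2),K,D).reshape(-1,2)
    d=np.c_[p,np.ones(len(p))]@P[:3,:3].T
    return P[:3,3],d
def onz(C,uv,z):
    o,d=ray(C,uv); return o+d*((z-o[2])/d[:,2])[:,None]
def proj(C,X):
    K,D,P=C; Q=np.linalg.inv(P)
    return cv2.projectPoints(np.array(X,float).reshape(-1,1,3),cv2.Rodrigues(Q[:3,:3])[0],Q[:3,3],K,D)[0].reshape(-1,2)
def snap(n,tag):
    C=cam(n); im=optics.get_image(n)[:,:,::-1].copy(); cv2.imwrite(f"pics/{tag}.png",im); return C,im
def two(C1,a,C2,b):
    o1,d1=ray(C1,a);o2,d2=ray(C2,b);d1=d1[0];d2=d2[0]
    A=np.c_[d1,-d2]; t=np.linalg.lstsq(A,o2-o1,rcond=None)[0]
    p=o1+d1*t[0];q=o2+d2*t[1]; return (p+q)/2,np.linalg.norm(p-q)
E
python3 - <<'E'
import cv2
t=cv2.imread("pics/top0.png"); s=cv2.imread("pics/scene0.png")
cv2.imwrite("pics/t1.png",cv2.resize(t[130:250,180:380],None,fx=4,fy=4,interpolation=cv2.INTER_CUBIC))
cv2.imwrite("pics/s1.png",cv2.resize(s[130:290,180:380],None,fx=3.7,fy=3.7,interpolation=cv2.INTER_CUBIC))
E
```

```text
(no output)
```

View pics/t1.png

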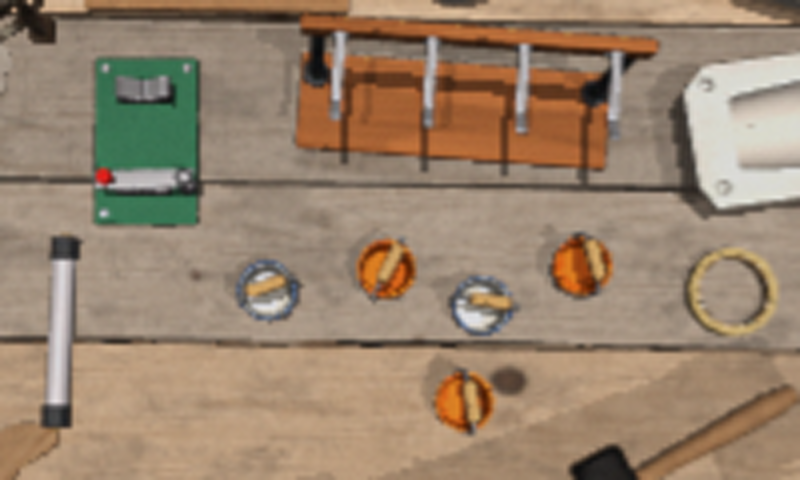

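View pics/s1.png

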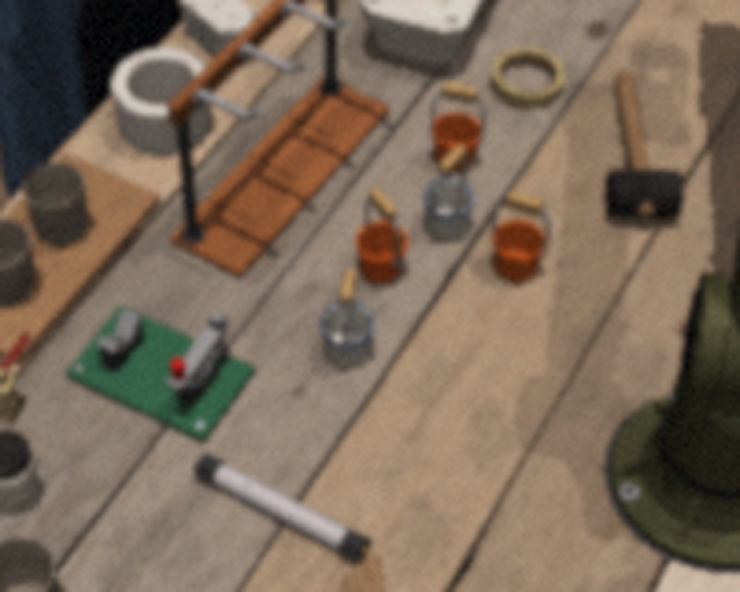

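```bash
python3 - <<'E'
from h import *
t=cv2.imread("pics/top0.png"); s=cv2.imread("pics/scene0.png")
T=cam("top");S=cam("scene")
hsv=cv2.cvtColor(t,cv2.COLOR_BGR2HSV)
# green base
m=cv2.inRange(hsv,(60,80,40),(90,255,255)); m[:, :190]=0; m[:,250:]=0; m[:130]=0;m[200:]=0
m=cv2.morphologyEx(m,cv2.MORPH_CLOSE,np.ones((9,9)))
c=max(cv2.findContours(m,0,2)[0],key=cv2.contourArea)
w=onz(T,c.reshape(-1,2),0.012)[:,:2]
r=cv2.minAreaRect((w*1000).astype(np.float32)); print("cradle",r)
# red knob both views
for n,im,C in(("top",t,T),("scene",s,S)):
    h=cv2.cvtColor(im,cv2.COLOR_BGR2HSV)
    k=cv2.inRange(h,(0,170,120),(6,255,255))|cv2.inRange(h,(174,150,120),(180,255,255))
    a=(195,160,240,190) if n=="top" else (215,215,250,245)
    z=np.zeros_like(k);z[a[1]:a[3],a[0]:a[2]]=k[a[1]:a[3],a[0]:a[2]]
    q=np.argwhere(z)[:,::-1]; print(n,len(q),q.mean(0)); 
    if n=="top":u=q.mean(0)
    else:v=q.mean(0)
print("knob",two(T,u,S,v),onz(T,u,.1))
# shaft dark ends in top
m=cv2.inRange(hsv,(0,0,0),(180,255,70))
z=np.zeros_like(m);z[185:242,188:203]=m[185:242,188:203]
c=[x for x in cv2.findContours(z,0,1)[0] if cv2.contourArea(x)>5]
for x in c: print(x.reshape(-1,2).mean(0),cv2.contourArea(x),onz(T,x.reshape(-1,2).mean(0),0.02))
# pails grip: tan mask
for n,im,C,roi in(("top",t,T,(235,190,320,215)),("scene",s,S,(260,165,320,235))):
    h=cv2.cvtColor(im,cv2.COLOR_BGR2HSV)
    k=cv2.inRange(h,(10,70,120),(24,255,255))
    z=np.zeros_like(k);z[roi[1]:roi[3],roi[0]:roi[2]]=k[roi[1]:roi[3],roi[0]:roi[2]]
    for x in cv2.findContours(z,0,1)[0]:
        if cv2.contourArea(x)>8:
            r=cv2.minAreaRect(x); print(n,r,onz(C,r[0],.128))
E
```

```text
cradle ((603.268310546875, 186.843017578125), (182.5980987548828, 108.32335662841797), 1.2357338666915894)
top 12 [205.5 173.5]
scene 7 [227.28571429 228.        ]
knob (array([0.55174732, 0.22189206, 0.09404226]), np.float64(0.0002121339737057336)) [[0.55078383 0.22106404 0.1       ]]
[193.84210526 233.89473684] 21.5 [[0.29417437 0.27514704 0.02      ]]
[196.         191.55555556] 19.0 [[0.48087426 0.27145029 0.02      ]]
top ((302.5, 204.5), (3.0, 9.0), 90.0) [[ 0.42286552 -0.1881359   0.128     ]]
top ((245.77586364746094, 201.18966674804688), (3.15682053565979, 9.47046184539795), 68.19859313964844) [[0.43320244 0.04719908 0.128     ]]
top ((276.5, 197.0), (14.0, 15.0), 90.0) [[ 0.45249089 -0.08011791  0.128     ]]
scene ((273.5, 206.0), (8.0, 5.0), 90.0) [[0.43231375 0.05149718 0.128     ]]
scene ((301.0, 213.0), (42.0, 36.0), 90.0) [[0.31682978 0.02728943 0.128     ]]
scene ((289.3207702636719, 194.62265014648438), (8.241633415222168, 3.0219318866729736), 74.05460357666016) [[ 0.40471473 -0.0362432   0.128     ]]
scene ((278.5384521484375, 192.6923065185547), (6.1017022132873535, 11.648702621459961), 33.690067291259766) [[ 0.44952838 -0.02282358  0.128     ]]
scene ((316.5, 188.5), (5.0, 5.0), 90.0) [[ 0.32009439 -0.12513753  0.128     ]]
scene ((283.2500305175781, 183.75003051757812), (8.485280990600586, 3.535533905029297), 45.0) [[ 0.45664166 -0.07786345  0.128     ]]
scene ((301.25, 169.25001525878906), (6.363960266113281, 9.899494171142578), 45.0) [[ 0.42873434 -0.19449683  0.128     ]]
scene ((269.0, 173.5), (17.0, 18.0), 90.0) [[ 0.54037084 -0.09990913  0.128     ]]
```

```bash
cat >> h.py <<'E'
def psi():
    s=ctrl.get_state(); x=R.from_rotvec(s["tool_rot"]).as_matrix(); return np.arctan2(x[1,0],x[0,0]),s,x
def plan(target,ang=None):
    p,s,M=psi(); d=M.T@(np.array(target)-s["position"])*100
    print("tcp",np.round(s["position"],4),"psi",round(np.degrees(p),2),"t",round(s["time"],2),"w",round(s["grip_width"],3),"tilt",np.round(M[:,2],4),"q7",round(s["joint_positions"][6],2))
    print("shift cm",np.round(d,2), "norm",round(np.linalg.norm(d),2),"" if ang is None else f"spin {-(np.radians(ang)-p+np.pi)%(2*np.pi)-np.pi if 0 else round(((p-np.radians(ang)+np.pi)%(2*np.pi))-np.pi,3)}")
E
python3 - <<'E'
from h import *
t=cv2.imread("pics/top0.png"); s=cv2.imread("pics/scene0.png")
cv2.imwrite("pics/t2.png",cv2.resize(t[125:180,245:350],None,fx=7,fy=7,interpolation=cv2.INTER_CUBIC))
cv2.imwrite("pics/s2.png",cv2.resize(s[110:210,215:300],None,fx=6,fy=6,interpolation=cv2.INTER_CUBIC))
plan([0.5,0.15,0.38],90)
E
```

```text
tcp [ 0.2226 -0.6103  0.2297] psi 20.04 t 0.15 w 1.004 tilt [-6.0e-04  1.4e-03 -1.0e+00] q7 -0.06
shift cm [ 52.12 -61.94 -14.94] norm 82.31 spin -1.221
```

View pics/t2.png

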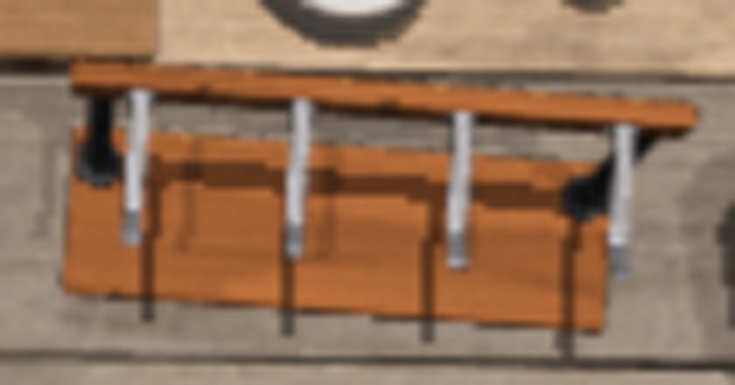

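View pics/s2.png

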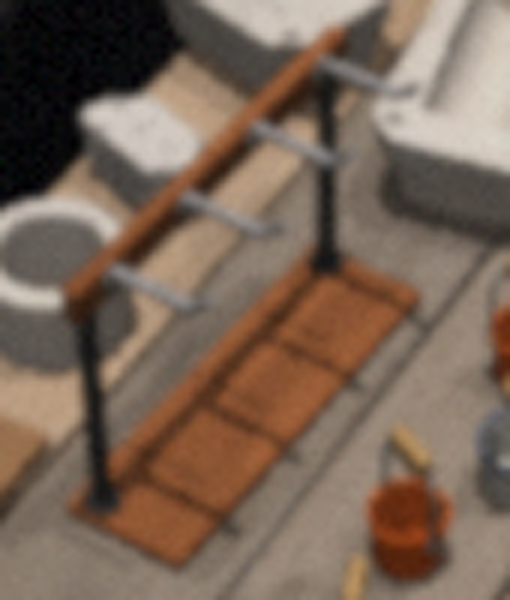

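```bash
python3 - <<'E'
from h import *
T=cam("top")
tip=np.array([(132,243),(293,257),(458,267),(620,275)])/7+[245,125]-.43
roo=np.array([(140,92),(303,98),(463,112),(625,125)])/7+[245,125]-.43
a=onz(T,tip,.266)[:,:2];b=onz(T,roo,.252)[:,:2]
print(a,b,np.linalg.norm(a-b,axis=1))
d=a[3]-a[0]; print("rack yaw(from tips)",np.degrees(np.arctan2(-d[0]*1,-d[1]))*-1, np.linalg.norm(d)); 
y=-d/np.linalg.norm(d); x=np.array([y[1],-y[0]]); print("x axis",x,"hooks",a+0.04*x, b-0.05*x)
fc=onz(T,np.array([(63,290),(600,330)])/7+[245,125],.012);print(fc)
E
```

```text
[[ 0.58494227 -0.02111527]
 [ 0.57845623 -0.10930858]
 [ 0.57420666 -0.19956031]
 [ 0.57102826 -0.28803185]] [[ 0.67267261 -0.02479758]
 [ 0.6705871  -0.11542784]
 [ 0.66391955 -0.20431518]
 [ 0.65781116 -0.2941423 ]] [0.08780758 0.09233386 0.08983881 0.08699776]
rack yaw(from tips) -2.9840528596713636 0.2672789992247085
x axis [ 0.99864406 -0.05205801] hooks [[ 0.62488804 -0.02319759]
 [ 0.61840199 -0.1113909 ]
 [ 0.61415242 -0.20164263]
 [ 0.61097403 -0.29011417]] [[ 0.62274041 -0.02219468]
 [ 0.6206549  -0.11282494]
 [ 0.61398735 -0.20171228]
 [ 0.60787896 -0.2915394 ]]
[[ 0.59885045  0.01576044  0.012     ]
 [ 0.57787799 -0.32862708  0.012     ]]
```

Request:
play_rows --pt "0 0 0 -4 -0.15" --pt "0 0 0 -4 -0.15" --pt "0 0 0 -4 -0.15" --pt "0 0 0 -3 -0.15" --pt "0 0 0 0 -0.15" --pt "0 0 0 0 -0.15" --pt "0 0 0 0 -0.15" --pt "0 0 0 0 -0.17"

```text
time: 1.15
position: [0.2227, -0.6105, 0.3801]
tool_rot: [-2.216, -2.226, -0.0]
ft_force: [-1.3, 0.4, 0.3]
grip_width: 0.999
```

Request:
play_rows --pt "0 3 4 0 0" --pt "0 4 4.5 0 0" --pt "0 4 4.5 0 0" --pt "0 4 4.5 0 0" --pt "0 4 4.5 0 0" --pt "0 4 4 0 0" --pt "0 4 1.7 0 0" --pt "0 4.5 0 0 0" --pt "0 4.5 0 0 0" --pt "0 4.5 0 0 0" --pt "0 4.5 0 0 0" --pt "0 4.5 0 0 0" --pt "0 4.5 0 0 0" --pt "0 4.5 0 0 0" --pt "0 4.5 0 0 0" --pt "0 4.5 0 0 0" --pt "0 4.5 0 0 0" --pt "0 4 0 0 0" --pt "0 0 0 0 0"

```text
time: 3.52
position: [0.4992, 0.1532, 0.3805]
tool_rot: [-2.213, -2.228, -0.001]
ft_force: [-0.2, -0.5, 0.9]
grip_width: 1.002
```

```bash
python3 - <<'E'
from h import *
plan([0.551,0.222,0.3],90)
C,im=snap("wrist","w1"); 
E
```

```text
tcp [0.4992 0.1532 0.3805] psi 90.37 t 3.52 w 1.002 tilt [-5.0e-04  1.4e-03 -1.0e+00] q7 -0.37
shift cm [6.83 5.22 8.06] norm 11.78 spin 0.006
```

View pics/w1.png

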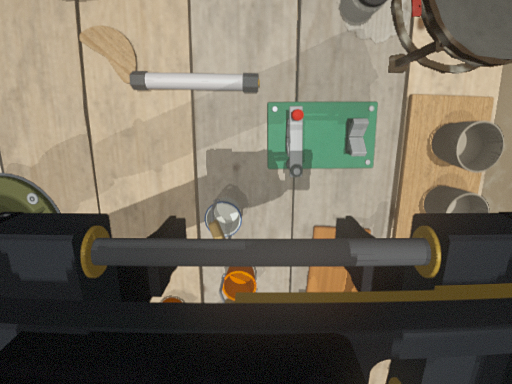

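```bash
python3 - <<'E'
from h import *
im=cv2.imread("pics/w1.png"); C=cam("wrist")
h=cv2.cvtColor(im,cv2.COLOR_BGR2HSV)
m=cv2.inRange(h,(60,80,40),(90,255,255)); m[185:]=0;m[:90]=0;m[:,:255]=0;m[:,390:]=0
m=cv2.morphologyEx(m,cv2.MORPH_CLOSE,np.ones((35,35)))
c=max(cv2.findContours(m,0,2)[0],key=cv2.contourArea).reshape(-1,2)
w=onz(C,c,.012)[:,:2]; print("cradle",cv2.minAreaRect((w*1000).astype(np.float32)))
k=cv2.inRange(h,(0,150,100),(6,255,255))|cv2.inRange(h,(174,150,100),(180,255,255));k[:100]=0;k[130:]=0;k[:,:280]=0;k[:,310:]=0
q=np.argwhere(k)[:,::-1]; print("knob",len(q),q.mean(0),onz(C,q.mean(0),.098))
print("pivot",onz(C,(296,170),.085))
# shaft
m=cv2.inRange(h,(0,0,0),(180,255,95)); z=np.zeros_like(m);z[68:95,128:262]=m[68:95,128:262]
z=cv2.morphologyEx(z,cv2.MORPH_OPEN,np.ones((5,5)))
for x in cv2.findContours(z,0,1)[0]:
    if cv2.contourArea(x)>60: r=cv2.minAreaRect(x);print("hex",r,onz(C,r[0],.0135+.008))
m=cv2.inRange(h,(0,0,125),(180,40,255)); z=np.zeros_like(m);z[68:98,128:262]=m[68:98,128:262]
z=cv2.morphologyEx(z,cv2.MORPH_OPEN,np.ones((9,9)))
x=max(cv2.findContours(z,0,1)[0],key=cv2.contourArea);r=cv2.minAreaRect(x);print("bar",r,onz(C,r[0],.0135+.006))
b=cv2.boxPoints(r);print(b,onz(C,b,.02)[:,:2])
cv2.imwrite("pics/w1c.png",cv2.resize(im[60:200,100:400],None,fx=2.6,fy=2.6,interpolation=cv2.INTER_CUBIC))
E
```

```text
cradle ((604.6134643554688, 182.16427612304688), (185.4349822998047, 111.8642807006836), 0.698725700378418)
knob 96 [297.  114.5] [[0.55089594 0.2170943  0.098     ]]
pivot [[0.55348905 0.13458506 0.085     ]]
bar ((193.5, 79.0), (22.0, 97.0), 90.0) [[0.38890973 0.27366618 0.0195    ]]
[[145.  68.]
 [242.  68.]
 [242.  90.]
 [145.  90.]] [[0.30965944 0.29174934]
 [0.46873265 0.29047166]
 [0.46841634 0.25602169]
 [0.30706443 0.2569819 ]]
```

View pics/w1c.png

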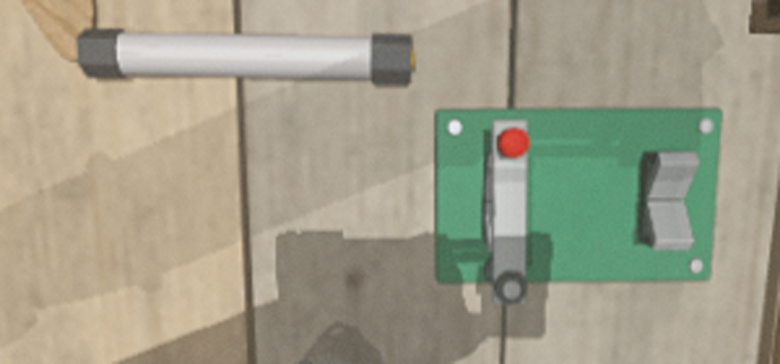

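Request:
play_rows --pt "0 0 3 4 0" --pt "0 0 2.1 4 0" --pt "0 1 0 4.5 0" --pt "0 1.5 0 4.5 0.0" --pt "0 0 0 3 0.006" --pt "0 0 0 0 0" --pt "0 0 0 0 0"

```text
time: 4.45
position: [0.5526, 0.1731, 0.1818]
tool_rot: [2.23, 2.211, 0.002]
ft_force: [-0.1, -0.6, 0.0]
grip_width: 1.002
```

```bash
python3 - <<'E'
from h import *
plan([0.551,0.222,0.13],90)
C,im=snap("wrist","w2"); 
h=cv2.cvtColor(im,cv2.COLOR_BGR2HSV)
k=cv2.inRange(h,(0,150,100),(6,255,255))|cv2.inRange(h,(174,150,100),(180,255,255))
x=max(cv2.findContours(k,0,1)[0],key=cv2.contourArea); print(cv2.contourArea(x),cv2.minEnclosingCircle(x),onz(C,cv2.minEnclosingCircle(x)[0],.1))
E
```

```text
tcp [0.5526 0.1731 0.1818] psi 89.5 t 4.45 w 1.002 tilt [ 1.6e-03 -1.0e-04 -1.0e+00] q7 -0.53
shift cm [ 4.89 -0.21  5.18] norm 7.13 spin -0.009
291.0 ((258.0400085449219, 138.13999938964844), 10.193286895751953) [[0.55072088 0.22186026 0.1       ]]
```

View pics/w2.png

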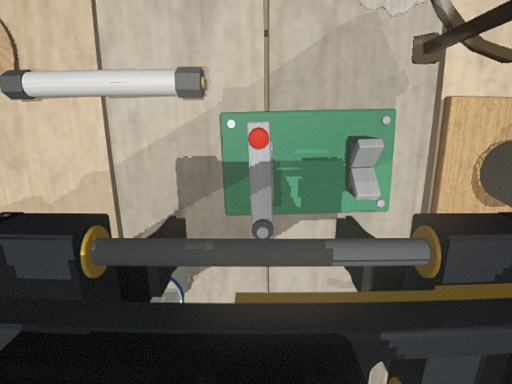

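```bash
python3 - <<'E'
from h import *
im=cv2.imread("pics/w2.png"); C=cam("wrist"); h=cv2.cvtColor(im,cv2.COLOR_BGR2HSV)
m=cv2.inRange(h,(60,80,30),(90,255,255)); m[218:]=0;m[:100]=0;m[:,:205]=0;m[:,410:]=0
m=cv2.morphologyEx(m,cv2.MORPH_CLOSE,np.ones((45,45)))
c=max(cv2.findContours(m,0,2)[0],key=cv2.contourArea).reshape(-1,2)
w=onz(C,c,.012)[:,:2]; r=cv2.minAreaRect((w*1000).astype(np.float32));print("cradle",r,cv2.boxPoints(r))
ap=cv2.approxPolyDP(c,6,True).reshape(-1,2);print(ap.tolist(),onz(C,ap,.012)[:,:2].round(4).tolist())
for z in (.08,.09): print("pivot",onz(C,(262,230),z))
print("V far corners",onz(C,[(353,139),(382,139),(353,198),(381,198)],.06).round(4).tolist())
m=cv2.inRange(h,(0,0,130),(180,40,255)); z=np.zeros_like(m);z[60:105,10:180]=m[60:105,10:180]
z=cv2.morphologyEx(z,cv2.MORPH_OPEN,np.ones((11,11)))
x=max(cv2.findContours(z,0,1)[0],key=cv2.contourArea);r=cv2.minAreaRect(x);b=cv2.boxPoints(r);print(r,b.tolist(),onz(C,b,.0135)[:,:2].round(4).tolist())
ends=[(15,84),(190,82)]
print("hex ends mid (centre of hexes)",onz(C,ends,.02).round(4).tolist())
E
```

```text
cradle ((604.3624877929688, 187.45101928710938), (186.68678283691406, 113.22689819335938), 1.0832403898239136) [[509.9655  242.2897 ]
 [512.106   129.08304]
 [698.75946 132.61234]
 [696.61896 245.819  ]]
[[394, 110], [222, 113], [226, 214], [386, 210]] [[0.6954, 0.2446], [0.5127, 0.242], [0.513, 0.1299], [0.697, 0.1329]]
pivot [[0.55367166 0.137482   0.08      ]]
pivot [[0.55362721 0.1415206  0.09      ]]
V far corners [[0.638, 0.2179, 0.06], [0.6652, 0.2179, 0.06], [0.6418, 0.1615, 0.06], [0.6694, 0.1612, 0.06]]
((98.5, 77.5), (35.0, 153.0), 90.0) [[22.0, 60.0], [175.0, 60.0], [175.0, 95.0], [22.0, 95.0]] [[0.3026, 0.3017], [0.4668, 0.2954], [0.4645, 0.261], [0.2966, 0.266]]
hex ends mid (centre of hexes) [[0.2957, 0.277, 0.02], [0.4824, 0.2729, 0.02]]
```

Request:
play_rows --pt "0.3 2.5 -0.2 2 0" --pt "0.3 2.4 0 3 0" --pt "0.3 0 0 3 0" --pt "0.3 0 0 1.3 0" --pt "0.3 0 0 0 0" --pt "0.3 0 0 0 0" --force 15

```text
time: 5.25
position: [0.5511, 0.223, 0.0891]
tool_rot: [2.229, 2.212, 0.003]
ft_force: [-0.6, 1.4, -0.2]
grip_width: 0.706
```

```bash
python3 - <<'E'
from h import *
plan([0.551,0.222,0.0885],91)
E
```

```text
tcp [0.5511 0.223  0.0891] psi 89.55 t 5.25 w 0.706 tilt [ 2.5e-03  5.0e-04 -1.0e+00] q7 -0.69
shift cm [-0.1  -0.01  0.06] norm 0.12 spin -0.025
```

Close gently and check the width is the knob's 17 mm.

Request:
play_rows --pt "1 -0.1 0 0 0" --pt "1 0 0 0 0" --pt "1 0 0 0 0" --pt "1 0 0 0 0" --pt "1 0 0 0 0" --pt "1 0 0 0 0" --force 15

```text
time: 6.0
position: [0.55, 0.2221, 0.0875]
tool_rot: [2.229, 2.214, 0.0]
ft_force: [0.4, 1.1, -0.4]
grip_width: 0.192
```

Request:
play_rows --pt "1 -0.04 -0.84 0 -0.1" --pt "1 -0.04 -0.84 0 -0.1" --pt "1 -0.04 -0.84 0 -0.1" --pt "1 -0.04 -0.84 0 -0.1" --pt "1 -0.04 -0.84 0 -0.1" --pt "1 -0.04 -0.84 0 -0.1" --pt "1 -0.04 -0.84 0 -0.1" --pt "1 -0.04 -0.84 0 -0.1"

```text
time: 7.0
position: [0.4911, 0.1943, 0.0875]
tool_rot: [1.188, 2.904, -0.002]
ft_force: [5.6, -5.1, -2.8]
grip_width: 0.188
```

```bash
python3 - <<'E'
from h import *
p,s,M=psi();print(np.degrees(p),s['position'],s['ft_force'],s['grip_width']);v=s['position'][:2]-[.5533,.1384];print(np.linalg.norm(v),np.degrees(np.arctan2(v[1],v[0]))-91)
E
```

```text
135.51055202772082 [0.49110334 0.1943258  0.08752169] [ 5.57047726 -5.06756717 -2.81669675] 0.1875178636386256
0.08364280796398509 47.038851682416805
```

Request:
play_rows --pt "1 -0.04 -0.84 0 -0.1" --pt "1 -0.04 -0.84 0 -0.1" --pt "1 -0.04 -0.84 0 -0.1" --pt "1 -0.04 -0.84 0 -0.1" --pt "1 -0.04 -0.84 0 -0.1" --pt "1 -0.04 -0.84 0 -0.1" --pt "1 -0.04 -0.84 0 -0.1" --pt "1 -0.04 -0.84 0 -0.1" --pt "1 -0.02 -0.42 0 -0.05" --pt "1 0 0 0 0"

```text
time: 8.25
position: [0.4692, 0.1308, 0.0877]
tool_rot: [-0.111, 3.132, 0.001]
ft_force: [12.9, -0.2, -12.1]
grip_width: 0.184
```

```bash
python3 - <<'E'
from h import *
p,s,M=psi();print(np.degrees(p),s['position'],s['ft_force'],s['grip_width']);v=s['position'][:2]-[.5533,.1384];print(np.linalg.norm(v),np.degrees(np.arctan2(v[1],v[0]))-91)
E
```

```text
-175.95334456912488 [0.4692057  0.13076745 0.08774546] [ 12.87539702  -0.24218004 -12.05703449] 0.18425470281917794
0.08443995917793556 -265.81394419654225
```

Request:
play_rows --pt "0.4 0 0 0 0" --pt "0.4 0 0 0 0" --pt "0.4 0 0 0 0" --pt "0 0 0 -3 0" --pt "0 0 0 -3 0" --pt "0 0 0 -2 0.09" --pt "0 0 0 0 0"

```text
time: 9.12
position: [0.4661, 0.1323, 0.1686]
tool_rot: [0.027, 3.139, -0.002]
ft_force: [-0.2, -0.7, -0.6]
grip_width: 0.902
```

```bash
python3 - <<'E'
from h import *
plan([0.389,0.275,0.12],178.8)
E
```

```text
tcp [0.4661 0.1323 0.1686] psi 179.02 t 9.12 w 0.902 tilt [ 0.0029 -0.0013 -1.    ] q7 1.11
shift cm [ 7.97 14.14  4.82] norm 16.93 spin 0.004
```

Request:
play_rows --pt "0 1 3.6 0 0" --pt "0 1.2 3.6 0 0" --pt "0 1.2 3.5 0.5 0" --pt "0 1.2 3.5 1 0" --pt "0 0 0 0 0" --pt "0 0 0 0 0"

```text
time: 9.88
position: [0.4214, 0.2742, 0.1516]
tool_rot: [-0.026, -3.14, 0.001]
ft_force: [0.4, -0.3, 0.9]
grip_width: 1.001
```

```bash
python3 - <<'E'
from h import *
plan([0.389,0.275,0.12],178.8)
C,im=snap("wrist","w3")
E
```

```text
tcp [0.4214 0.2742 0.1516] psi 179.07 t 9.88 w 1.001 tilt [-1.4e-03 -9.0e-04 -1.0e+00] q7 0.71
shift cm [3.24 0.03 3.17] norm 4.53 spin 0.005
```

View pics/w3.png

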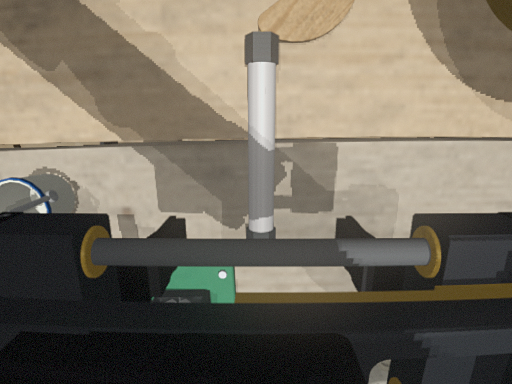

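```bash
python3 - <<'E'
from h import *
C=cam("wrist")
a=onz(C,[(262,64),(261,229),(262,34)],.0265); print(a.round(4),(a[0]+a[1])/2,np.linalg.norm(a[0]-a[1]))
d=a[1]-a[0];print(np.degrees(np.arctan2(d[1],d[0])))
E
```

```text
[[0.3109 0.2767 0.0265]
 [0.4652 0.2732 0.0265]
 [0.2862 0.2771 0.0265]] [0.38807157 0.27494478 0.0265    ] 0.15432101227762335
-1.3059794677172099
```

Request:
play_rows --pt "0 1.6 0 3 0.006" --pt "0 1.6 0.04 3 0" --pt "0 0 0 3 0" --pt "0 0 0 3 0" --pt "0 0 0 1.8 0" --pt "0 0 0 0.1 0" --pt "0 0 0 0 0"

```text
time: 10.8
position: [0.3906, 0.2761, 0.0143]
tool_rot: [0.038, 3.14, 0.001]
ft_force: [0.1, 0.1, 0.0]
grip_width: 1.0
```

```bash
python3 - <<'E'
from h import *
plan([0.389,0.275,0.012],178.7)
print(ctrl.get_state()['ft_force'])
E
```

```text
tcp [0.3906 0.2761 0.0143] psi 178.61 t 10.8 w 1.0 tilt [ 1.1e-03  6.0e-04 -1.0e+00] q7 0.51
shift cm [ 0.15 -0.12  0.23] norm 0.3 spin -0.002
[0.14290127 0.1372801  0.03782417]
```

Request:
play_rows --pt "0 0.15 -0.1 0.2 0" --pt "0.5 0 0 0 0" --pt "1 0 0 0 0" --pt "1 0 0 0 0" --pt "1 0 0 0 0" --pt "1 0 0 0 0" --pt "1 0 0 0 0" --pt "1 0 0 0 0" --force 40

```text
time: 11.8
position: [0.3882, 0.275, 0.0115]
tool_rot: [-0.037, -3.141, -0.0]
ft_force: [-0.1, 1.2, -1.0]
grip_width: 0.288
```

```bash
python3 - <<'E'
from h import *
plan([0.389,0.275,0.12],178.7)
E
```

```text
tcp [0.3882 0.275  0.0115] psi 178.64 t 11.8 w 0.288 tilt [-1.e-04  2.e-04 -1.e+00] q7 0.5
shift cm [ -0.08  -0.   -10.85] norm 10.85 spin -0.001
```

Request:
play_rows --pt "1 0 0 -2 0" --pt "1 0 0 -4 0" --pt "1 0 0 -4 0" --pt "1 0 0 -4 -0.043" --pt "1 0 0 0 0" --pt "1 0 0 0 0"

```text
time: 12.55
position: [0.3878, 0.2739, 0.1504]
tool_rot: [0.029, -3.14, 0.003]
ft_force: [0.1, -0.5, -2.3]
grip_width: 0.287
```

```bash
python3 - <<'E'
from h import *
plan([0.6044,0.1874,0.15],181.08)
C,im=snap("wrist","w4")
E
```

```text
tcp [0.3878 0.2739 0.1504] psi -178.95 t 12.55 w 0.287 tilt [-0.001  -0.0017 -1.    ] q7 0.8
shift cm [-21.5   -9.05   0.03] norm 23.33 spin -0.001
```

View pics/w4.png

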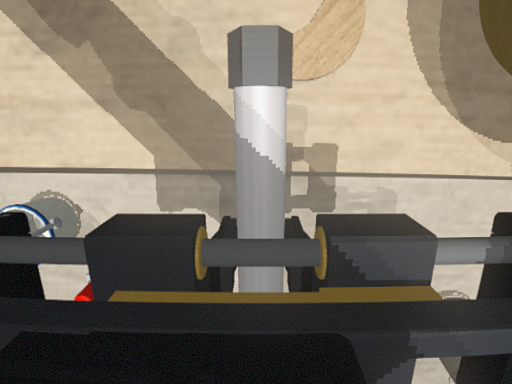

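```bash
python3 - <<'E'
from h import *
C=cam("wrist");p,s,M=psi()
for uv,dz in (((260,87),.0155),((260,27),.0155)):
    q=onz(C,[uv],s['position'][2]+dz)[0]; print(M.T@(q-s['position'])*1000)
E
```

```text
[ 79.61982702  -0.41843562 -15.3197599 ]
[104.31273552  -0.42786814 -15.2640154 ]
```

Request:
play_rows --pt "1 -2.5 -1 0 0" --pt "1 -4 -1.7 0 0" --pt "1 -4 -1.7 0 0" --pt "1 -4 -1.7 0 0" --pt "1 -4 -1.7 0 0" --pt "1 -3 -1.25 0 0" --pt "1 0 0 0 0" --pt "1 0 0 0 0" --pt "1 0 0 0 0"

```text
time: 13.72
position: [0.6035, 0.1896, 0.1508]
tool_rot: [0.034, -3.14, 0.0]
ft_force: [-0.7, 0.4, -2.1]
grip_width: 0.288
```

```bash
python3 - <<'E'
from h import *
plan([0.6044,0.1874,0.056],181.08)
C,im=snap("wrist","w5");C,im=snap("scene","s5")
cv2.imwrite("pics/s5.png",cv2.resize(im[180:300,170:310],None,fx=5,fy=5,interpolation=cv2.INTER_CUBIC))
E
```

```text
tcp [0.6035 0.1896 0.1508] psi -178.78 t 13.72 w 0.288 tilt [-1.6e-03 -3.0e-04 -1.0e+00] q7 0.9
shift cm [-0.1  -0.22  9.48] norm 9.48 spin 0.003
```

View pics/w5.png

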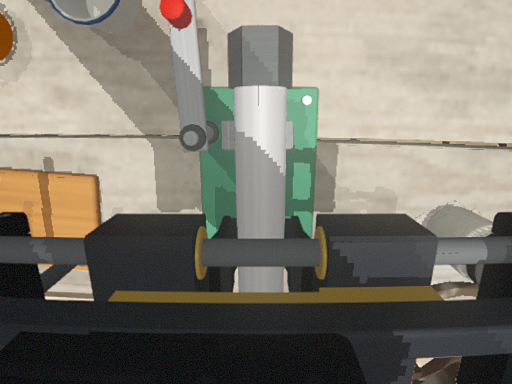

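View pics/s5.png

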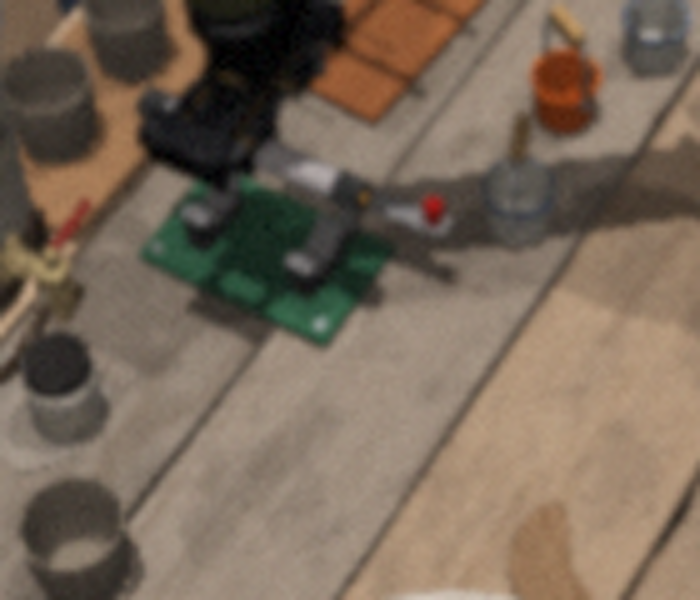

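```bash
python3 - <<'E'
from h import *
im=cv2.imread("pics/w5.png"); C=cam("wrist"); h=cv2.cvtColor(im,cv2.COLOR_BGR2HSV)
m=cv2.inRange(h,(60,80,30),(90,255,255))
for r in (105,112,165,180,195):
    c=np.where(m[r])[0]; c=c[(c>190)&(c<330)]; w=onz(C,[(c.min()-.5,r),(c.max()+.5,r)],.012); print(r,c.min(),c.max(),w[:,:2].round(4).tolist(),(w[0]+w[1])[:2]/2)
c=np.where(m[:,300])[0];print(c.min(),onz(C,[(300,c.min()-.5)],.012),"exp x",.6044-.095)
print(onz(C,[(176,12),(193,137)],.1),onz(C,[(193,137)],.08))
E
```

```text
105 206 316 [[0.5287, 0.1352], [0.5264, 0.2405]] [0.52757417 0.1878512 ]
112 206 316 [[0.5352, 0.1351], [0.5329, 0.2409]] [0.53405591 0.1879926 ]
165 201 309 [[0.5865, 0.129], [0.5842, 0.2372]] [0.58534093 0.18313169]
180 202 313 [[0.6017, 0.1296], [0.5993, 0.2422]] [0.60052266 0.18591121]
195 202 312 [[0.6174, 0.1292], [0.6149, 0.2422]] [0.6161547  0.18569689]
89 [[0.5118333  0.22408901 0.012     ]] exp x 0.5094000000000001
[[0.47397534 0.133067   0.1       ]
 [0.55220205 0.14201755 0.1       ]] [[0.55376242 0.13755997 0.08      ]]
```

Request:
play_rows --pt "1 -0.15 -0.25 2 0" --pt "1 0 0 2.5 0" --pt "1 0 0 2.5 0" --pt "1 0 0 1.5 0" --pt "1 0 0 0.6 0" --pt "1 0 0 0.3 0" --pt "1 0 0 0 0" --pt "1 0 0 0 0"

```text
time: 14.82
position: [0.607, 0.1863, 0.0583]
tool_rot: [-0.03, 3.14, 0.0]
ft_force: [-0.7, -0.3, -3.1]
grip_width: 0.283
```

```bash
python3 - <<'E'
from h import *
plan([0.605,0.187,0.053],181.08);print(ctrl.get_state()['ft_force'])
E
```

```text
tcp [0.607  0.1863 0.0583] psi -178.9 t 14.82 w 0.283 tilt [ 1.2e-03  2.0e-04 -1.0e+00] q7 0.85
shift cm [0.2  0.07 0.53] norm 0.57 spin 0.0
[-0.71122327 -0.32264266 -3.10185265]
```

Request:
play_rows --pt "1 0.1 0 0.3 0" --pt "1 0 0 0 0" --pt "1 0 0 0 0"

```text
time: 15.2
position: [0.6055, 0.1861, 0.0545]
tool_rot: [-0.03, 3.141, -0.0]
ft_force: [-0.4, 0.3, -1.8]
grip_width: 0.287
```

Request:
play_rows --pt "1 0 0 0.15 0" --pt "1 0 0 0 0" --pt "1 0 0 0 0"

```text
time: 15.58
position: [0.6057, 0.1864, 0.0532]
tool_rot: [-0.03, 3.141, 0.001]
ft_force: [1.1, 1.0, -1.5]
grip_width: 0.285
```

Request:
play_rows --pt "1 0 0 0.15 0" --pt "1 0 0 0 0" --pt "0.6 0 0 0 0" --pt "0.6 0 0 0 0" --pt "0.6 0 0 0 0" --force 10

```text
time: 16.2
position: [0.6055, 0.1859, 0.0513]
tool_rot: [0.03, -3.141, 0.0]
ft_force: [0.0, -1.0, 0.3]
grip_width: 0.394
```

Request:
play_rows --pt "0.5 0 0 -1 0" --pt "0.4 0 0 -3 0" --pt "0 0 0 -4 0" --pt "0 0 0 -3 0" --pt "0 0 0 -3 0" --pt "0 0 0 0 0" --pt "0 0 0 0 0"

```text
time: 17.08
position: [0.6052, 0.1858, 0.1911]
tool_rot: [0.03, -3.141, 0.001]
ft_force: [-0.1, -0.1, -0.7]
grip_width: 0.984
```

```bash
python3 - <<'E'
from h import *
plan([0.467,0.1310,0.17],180)
C,im=snap("wrist","w6")
E
```

```text
tcp [0.6052 0.1858 0.1911] psi -178.9 t 17.07 w 0.984 tilt [-4.e-04 -6.e-04 -1.e+00] q7 0.93
shift cm [13.93 -5.22  2.12] norm 15.02 spin 0.019
```

View pics/w6.png

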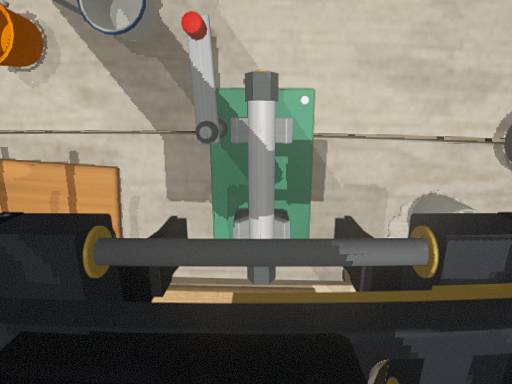

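```bash
python3 - <<'E'
from h import *
C=cam("wrist");im=cv2.imread("pics/w6.png")
print(onz(C,[(262,101)],.068),onz(C,[(240,118),(240,142)],.058),onz(C,[(195,27)],.1),onz(C,[(240,209),(240,236)],.06), onz(C,[(300,89)],.012))
cv2.imwrite("pics/w6c.png",cv2.resize(im[60:290,180:340],None,fx=2.6*1,fy=2.6,interpolation=cv2.INTER_CUBIC))
E
```

```text
[[0.52556233 0.18524431 0.068     ]] [[0.54089673 0.16505107 0.058     ]
 [0.56321286 0.16515552 0.058     ]] [[0.47332154 0.13343212 0.1       ]] [[0.62935972 0.16551454 0.06      ]
 [0.65834936 0.16557692 0.06      ]] [[0.50989324 0.22560252 0.012     ]]
```

View pics/w6c.png

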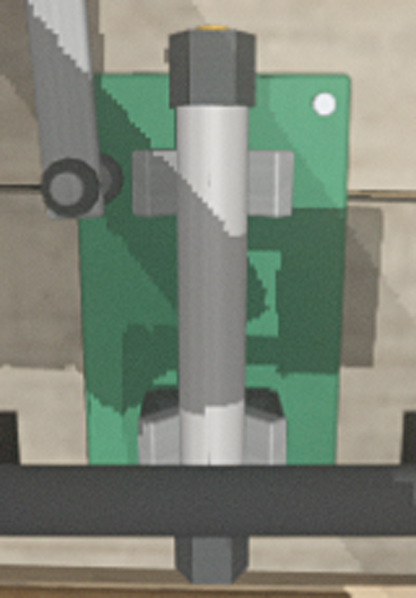

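Request:
play_rows --pt "0.6 3 -1.3 0 0" --pt "0.6 4 -1.4 0 0" --pt "0.6 3.6 -1.4 0 0" --pt "0.6 3 -1 2 -0.05" --pt "0.6 0 0 0 0" --pt "0.6 0 0 0 0"

```text
time: 17.88
position: [0.4711, 0.1322, 0.1716]
tool_rot: [-0.107, 3.139, 0.0]
ft_force: [0.5, 0.0, -0.0]
grip_width: 0.438
```

```bash
python3 - <<'E'
from h import *
plan([0.470,0.1325,0.088],184)
E
```

```text
tcp [0.4711 0.1322 0.1716] psi -176.1 t 17.88 w 0.438 tilt [ 6.e-04  1.e-04 -1.e+00] q7 1.19
shift cm [0.11 0.04 8.36] norm 8.36 spin -0.002
```

Request:
play_rows --pt "0.6 0.1 0 3 0" --pt "0.6 0 0 3 0" --pt "0.6 0 0 2 0" --pt "0.6 0 0 0.3 0" --pt "0.6 0 0 0 0" --pt "1 0 0 0 0" --pt "1 0 0 0 0" --pt "1 0 0 0 0" --pt "1 0 0 0 0" --force 15

```text
time: 19.0
position: [0.47, 0.1321, 0.089]
tool_rot: [-0.108, 3.139, -0.001]
ft_force: [0.1, -2.0, 3.6]
grip_width: 0.19
```

```bash
python3 - <<'E'
from h import *
plan([0.470,0.1325,0.088],184);p,s,M=psi();v=s['position'][:2]-[.5533,.1384];print(np.linalg.norm(v),np.degrees(np.arctan2(v[1],v[0]))%360-91, s['ft_force'])
E
```

```text
tcp [0.47   0.1321 0.089 ] psi -176.06 t 19.0 w 0.19 tilt [ 9.e-04 -7.e-04 -1.e+00] q7 1.06
shift cm [-0.    0.04  0.1 ] norm 0.11 spin -0.001
0.08354935335058508 93.3135025748673 [ 0.06521935 -2.04416904  3.64820046]
```

Request:
play_rows --pt "1 -0.04 0.84 0 0.1" --pt "1 -0.04 0.84 0 0.1" --pt "1 -0.04 0.84 0 0.1" --pt "1 -0.04 0.84 0 0.1" --pt "1 -0.04 0.84 0 0.1" --pt "1 -0.04 0.84 0 0.1" --pt "1 -0.04 0.84 0 0.1" --pt "1 -0.04 0.84 0 0.1"

```text
time: 20.0
position: [0.4915, 0.1941, 0.089]
tool_rot: [1.127, 2.931, -0.001]
ft_force: [0.8, -2.5, 3.7]
grip_width: 0.19
```

```bash
python3 - <<'E'
from h import *
p,s,M=psi();v=s['position'][:2]-[.5533,.1384];print(np.linalg.norm(v),np.degrees(np.arctan2(v[1],v[0]))%360-91, s['ft_force'],np.degrees(p),s['position'])
E
```

```text
0.08318520031023267 46.979582186356424 [ 0.78476729 -2.52247441  3.66797162] 137.91846015647866 [0.49150119 0.19408379 0.08901051]
```

Request:
play_rows --pt "1 -0.04 0.84 0 0.1" --pt "1 -0.04 0.84 0 0.1" --pt "1 -0.04 0.84 0 0.1" --pt "1 -0.04 0.84 0 0.1" --pt "1 -0.04 0.84 0 0.1" --pt "1 -0.04 0.84 0 0.1" --pt "1 -0.04 0.84 0 0.1" --pt "1 0 0 0 0"

```text
time: 21.0
position: [0.5427, 0.2211, 0.089]
tool_rot: [2.059, 2.37, 0.001]
ft_force: [1.2, -2.2, 4.1]
grip_width: 0.187
```

```bash
python3 - <<'E'
from h import *
p,s,M=psi();v=s['position'][:2]-[.5533,.1384];print(np.linalg.norm(v),np.degrees(np.arctan2(v[1],v[0]))%360-91, s['ft_force'],np.degrees(p),s['position'])
E
```

```text
0.08337393132994707 6.296866100022925 [ 1.21638848 -2.20224544  4.0735318 ] 98.02609667198423 [0.54271065 0.22109872 0.08901694]
```

Request:
play_rows --pt "1 -0.04 0.84 0 0.1" --pt "1 0 0.15 0 0.018" --pt "1 0 0 0 0"

```text
time: 21.38
position: [0.5518, 0.2218, 0.089]
tool_rot: [2.193, 2.247, -0.0]
ft_force: [1.3, -3.5, 5.3]
grip_width: 0.19
```

Request:
play_rows --pt "1 0 0.15 0 0" --pt "1 0 0.15 0 0" --pt "1 0 0 0 0"

```text
time: 21.75
position: [0.5525, 0.2218, 0.0889]
tool_rot: [-2.193, -2.248, 0.006]
ft_force: [-5.3, -4.2, 9.0]
grip_width: 0.187
```

Request:
play_rows --pt "1 0 0.2 0 0" --pt "1 0 0 0 0" --pt "0.6 0 0 0 0" --pt "0.6 0 0 0 0" --pt "0.6 0 0 -1 0" --pt "0.6 0 0 -3 0" --pt "0 0 0 -4 0" --pt "0 0 0 -4 0" --pt "0 -4 0 -3 0" --pt "0 -3 0 0 0" --pt "0 0 0 0 0" --pt "0 0 0 0 0"

```text
time: 23.25
position: [0.5577, 0.1537, 0.2387]
tool_rot: [-2.195, -2.246, -0.001]
ft_force: [0.0, 0.7, 0.1]
grip_width: 0.965
```

```bash
python3 - <<'E'
from h import *
plan([0.433,0.047,0.24],90)
C,im=snap("wrist","w7")
cv2.imwrite("pics/w7c.png",cv2.resize(im[90:240,180:400],None,fx=3,fy=3,interpolation=cv2.INTER_CUBIC))
h=cv2.cvtColor(im,cv2.COLOR_BGR2HSV)
k=cv2.inRange(h,(0,150,100),(6,255,255))|cv2.inRange(h,(174,150,100),(180,255,255));k[:90]=0
x=max(cv2.findContours(k,0,1)[0],key=cv2.contourArea); c=cv2.minEnclosingCircle(x)[0];q=onz(C,c,.1)[0];v=q[:2]-[.5533,.1384]; print(c,q,np.degrees(np.arctan2(v[1],v[0]))%360-91)
E
```

```text
tcp [0.5577 0.1537 0.2387] psi 91.32 t 23.25 w 0.965 tilt [ 1.e-04  9.e-04 -1.e+00] q7 -0.43
shift cm [-10.38 -12.71  -0.14] norm 16.41 spin 0.023
(256.42547607421875, 113.29502868652344) [0.55172751 0.22144399 0.1       ] 0.08480235902288769
```

View pics/w7.png

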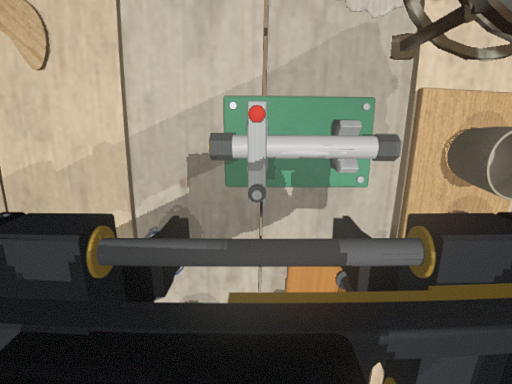

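Request:
play_rows --pt "0 0 -4 0 0.02" --pt "0 -1.5 -4 0 0" --pt "0 -4 -3.7 0 0" --pt "0 -4 0 0 0" --pt "0 -4 0 0 0" --pt "0 -4 0 -1 0" --pt "0 0 0 0 0" --pt "0 0 0 0 0"

```text
time: 24.3
position: [0.4414, -0.0215, 0.2483]
tool_rot: [-2.216, -2.226, -0.001]
ft_force: [-0.1, 0.5, -0.3]
grip_width: 0.998
```

```bash
python3 - <<'E'
from h import *
plan([0.433,0.047,0.24],90)
C,im=snap("wrist","w8")
E
```

```text
tcp [ 0.4414 -0.0215  0.2483] psi 90.27 t 24.3 w 0.998 tilt [-3.e-04  8.e-04 -1.e+00] q7 0.08
shift cm [ 6.86 -0.8   0.84] norm 6.95 spin 0.005
```

View pics/w8.png

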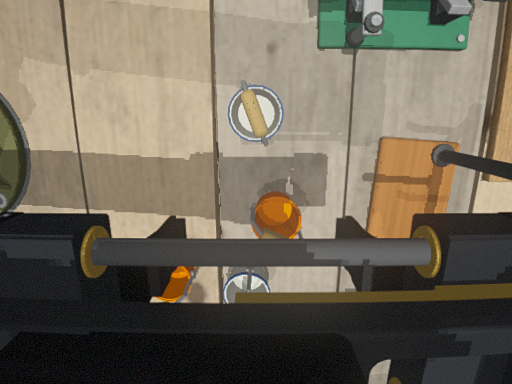

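```bash
cat >> h.py <<'E'
def grip(im,C,box,z=.128):
    h=cv2.cvtColor(im,cv2.COLOR_BGR2HSV); m=cv2.inRange(h,(10,60,70),(28,255,255)); k=np.zeros_like(m);x0,y0,x1,y1=box
    k[y0:y1,x0:x1]=m[y0:y1,x0:x1]; k=cv2.morphologyEx(k,cv2.MORPH_OPEN,np.ones((3,3)))
    c=max(cv2.findContours(k,0,1)[0],key=cv2.contourArea); w=onz(C,c.reshape(-1,2),z)[:,:2]
    r=cv2.minAreaRect((w*1000).astype(np.float32)); b=cv2.boxPoints(r)
    e=[b[1]-b[0],b[2]-b[1]]; l=max(e,key=np.linalg.norm); a=np.degrees(np.arctan2(l[1],l[0]))%180
    print("px",cv2.minAreaRect(c)[0],"centre mm",np.round(r[0],1),"size",np.round(r[1],1),"axis deg",round(a,1)); return r[0],a
E
python3 - <<'E'
from h import *
im=cv2.imread("pics/w8.png");C=cam("wrist")
grip(im,C,(238,86,274,140))
cv2.imwrite("pics/w8c.png",cv2.resize(im[70:160,210:310],None,fx=6,fy=6,interpolation=cv2.INTER_CUBIC))
E
```

```text
px (253.47386169433594, 113.00924682617188) centre mm [434.3  46.4] size [13.7 42.3] axis deg 110.3
```

View pics/w8c.png

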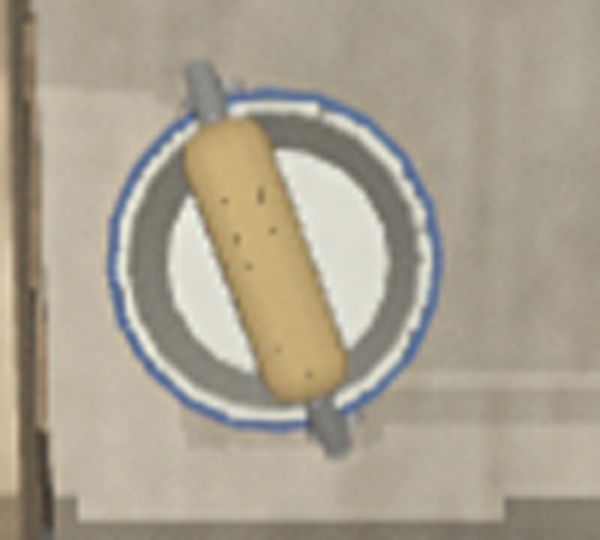

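Request:
play_rows --pt "0.3 3.5 -0.35 1 0" --pt "0.3 3.3 -0.35 1 0" --pt "0.3 0 0 2 -0.18" --pt "0.3 0 0 3 -0.17" --pt "0.3 0 0 0 0" --pt "0.3 0 0 0 0"

```text
time: 25.1
position: [0.4345, 0.0456, 0.1794]
tool_rot: [1.799, 2.575, 0.001]
ft_force: [0.3, 0.0, -0.2]
grip_width: 0.702
```

```bash
python3 - <<'E'
from h import *
plan([0.4343,0.0464,0.123],110.3)
E
```

```text
tcp [0.4345 0.0456 0.1794] psi 110.1 t 25.1 w 0.702 tilt [ 8.e-04  2.e-04 -1.e+00] q7 0.26
shift cm [0.09 0.   5.64] norm 5.64 spin -0.003
```

Request:
play_rows --pt "0.3 0 0 2 0" --pt "0.3 0 0 2 0" --pt "0.3 0 0 1.6 0" --pt "0.3 0 0 0 0" --pt "0.6 0 0 0 0" --pt "0.9 0 0 0 0" --pt "1 0 0 0 0" --pt "1 0 0 0 0" --pt "1 0 0 0 0" --pt "1 0 0 0 0" --force 30

```text
time: 26.35
position: [0.4341, 0.0446, 0.1225]
tool_rot: [1.798, 2.576, -0.0]
ft_force: [0.3, 0.5, -0.3]
grip_width: 0.158
```

Request:
play_rows --pt "1 0 0 -2 0" --pt "1 0 0 -4 0" --pt "1 0 0 -4 0" --pt "1 0 0 -4 0.1" --pt "1 0 0 -3 0.15" --pt "1 0 0 0 0.155" --pt "1 0 0 0 0" --pt "1 0 0 0 0"

```text
time: 27.35
position: [0.4337, 0.0446, 0.2918]
tool_rot: [-2.276, -2.164, 0.002]
ft_force: [-0.4, 0.2, -0.3]
grip_width: 0.157
```

```bash
python3 - <<'E'
from h import *
plan([0.52,-0.112,0.2915],87)
E
```

```text
tcp [0.4337 0.0446 0.2918] psi 87.1 t 27.35 w 0.157 tilt [-0.0014  0.     -1.    ] q7 -0.09
shift cm [-15.2    9.41   0.02] norm 17.88 spin 0.002
```

Request:
play_rows --pt "1 -3 1.5 0 0" --pt "1 -4 2.5 0 0" --pt "1 -4 2.5 0 0" --pt "1 -4.2 2.8 0 0" --pt "1 0 0 0 0" --pt "1 0 0 0 0" --pt "1 0 0 0 0"

```text
time: 28.22
position: [0.5187, -0.1106, 0.2925]
tool_rot: [-2.277, -2.165, 0.0]
ft_force: [-0.2, 0.3, -0.3]
grip_width: 0.157
```

```bash
python3 - <<'E'
from h import *
plan([0.619,-0.112,0.2915],87)
C,im=snap("wrist","w9");S,im=snap("scene","s9")
cv2.imwrite("pics/s9.png",cv2.resize(im[80:250,200:360],None,fx=3.5,fy=3.5,interpolation=cv2.INTER_CUBIC))
E
```

```text
tcp [ 0.5187 -0.1106  0.2925] psi 87.12 t 28.23 w 0.157 tilt [-3.e-04 -1.e-04 -1.e+00] q7 0.08
shift cm [ 0.37 10.03  0.1 ] norm 10.04 spin 0.002
```

View pics/w9.png

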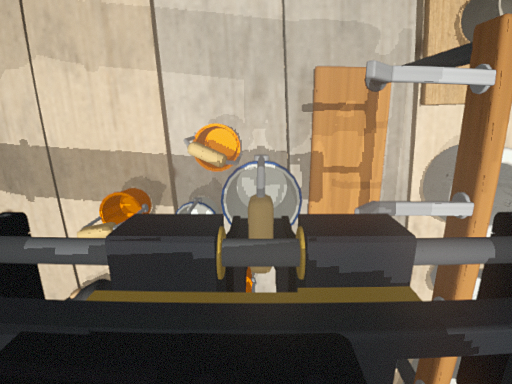

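View pics/s9.png

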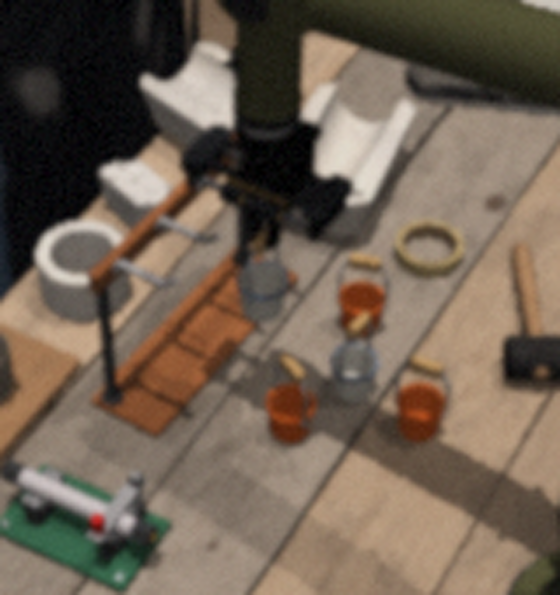

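```bash
python3 - <<'E'
from h import *
C=cam("wrist")
print(onz(C,[(368,75),(362,208)],.267).round(4),onz(C,[(440,76),(430,207)],.25).round(4))
p,s,M=psi()
# handle/grip in tool frame: grip ends on top at TCP+.0055
q=onz(C,[(261,196),(261,272)],s['position'][2]+.0055);print(((q-s['position'])@M*1000).round(1))
E
```

```text
[[ 0.5842 -0.0248  0.267 ]
 [ 0.583  -0.1046  0.267 ]] [[ 0.637  -0.0249  0.25  ]
 [ 0.6375 -0.1122  0.25  ]]
[[ 26.2  -0.2  -5.5]
 [-17.3  -0.1  -5.5]]
```

Request:
play_rows --pt "1 0 2 0 0" --pt "1 0 2.5 0 0" --pt "1 0 2.5 0 0" --pt "1 0 2 0 0" --pt "1 0 1.3 0 0" --pt "1 0 0 0 0" --pt "1 0 0 0 0"

```text
time: 29.2
position: [0.6212, -0.1173, 0.2927]
tool_rot: [2.279, 2.162, -0.001]
ft_force: [0.1, 0.2, -1.5]
grip_width: 0.157
```

```bash
python3 - <<'E'
from h import *
plan([0.622,-0.1155,0.2675],87);print(ctrl.get_state()['ft_force'])
C,im=snap("wrist","w10");S,im=snap("scene","s10")
cv2.imwrite("pics/s10.png",cv2.resize(im[100:210,210:320],None,fx=5,fy=5,interpolation=cv2.INTER_CUBIC))
E
```

```text
tcp [ 0.6212 -0.1173  0.2927] psi 86.98 t 29.2 w 0.157 tilt [-4.e-04 -4.e-04 -1.e+00] q7 -0.03
shift cm [0.19 0.07 2.52] norm 2.53 spin -0.0
[ 0.1293474   0.23526803 -1.45994543]
```

View pics/w10.png

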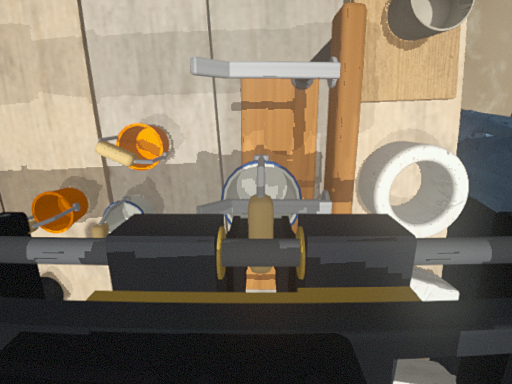

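View pics/s10.png

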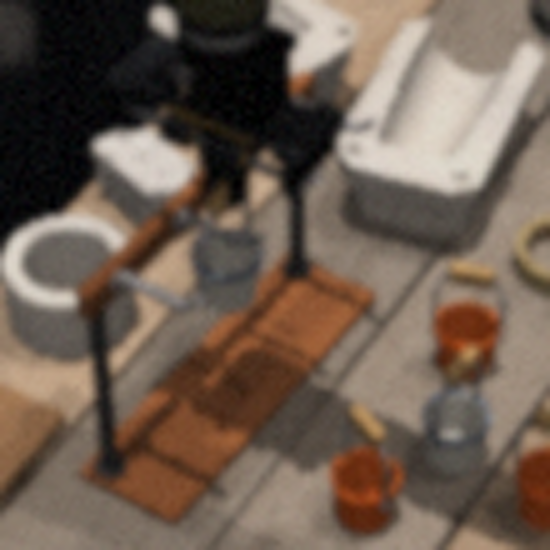

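```bash
python3 - <<'E'
from h import *
C=cam("wrist");im=cv2.imread("pics/w10.png")
print(onz(C,[(212,209),(320,206)],.25).round(4), onz(C,[(195,67),(330,70)],.25).round(4),onz(C,[(200,209),(193,67)],.267).round(4))
p,s,M=psi(); q=onz(C,[(261,196),(261,272)],s['position'][2]+.0055);print(q)
cv2.imwrite("pics/w10c.png",cv2.resize(im[150:280,180:360],None,fx=4,fy=4,interpolation=cv2.INTER_CUBIC))
E
```

```text
[[ 0.5875 -0.1124  0.25  ]
 [ 0.6621 -0.1141  0.25  ]] [[ 0.5852 -0.0197  0.25  ]
 [ 0.6689 -0.0259  0.25  ]] [[ 0.5831 -0.1066  0.267 ]
 [ 0.5875 -0.0223  0.267 ]]
[[ 0.62246016 -0.09136465  0.29839918]
 [ 0.62019851 -0.13488678  0.29839918]]
```

View pics/w10c.png

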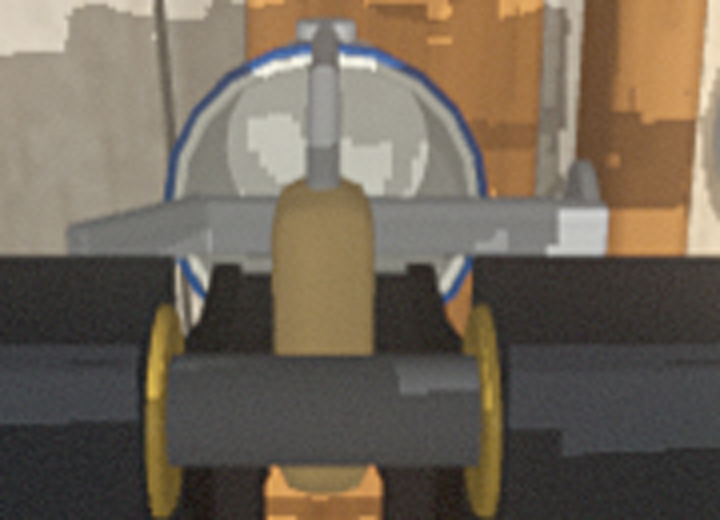

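Request:
play_rows --pt "1 0 0 1 0" --pt "1 0 0 0.8 0" --pt "1 0 0 0.4 0" --pt "1 0 0 0.1 0" --pt "1 0 0 0 0" --pt "1 0 0 0 0"

```text
time: 30.05
position: [0.622, -0.1175, 0.2698]
tool_rot: [2.279, 2.162, 0.0]
ft_force: [0.1, 0.2, -1.0]
grip_width: 0.158
```

Request:
play_rows --pt "1 0 0 0.2 0" --pt "1 0 0 0 0" --pt "1 0 0 0 0"

```text
time: 30.42
position: [0.6218, -0.1175, 0.2675]
tool_rot: [2.279, 2.162, -0.0]
ft_force: [0.2, 0.0, -1.8]
grip_width: 0.16
```

Request:
play_rows --pt "1 0 0 0.15 0" --pt "1 0 0 0 0" --pt "1 0 0 0 0"

```text
time: 30.8
position: [0.6219, -0.1175, 0.2664]
tool_rot: [2.279, 2.161, 0.0]
ft_force: [-0.1, 0.4, 1.2]
grip_width: 0.159
```

Request:
play_rows --pt "0.74 0 0 0 0" --pt "0.74 0 0 0 0" --pt "0.74 0 0 0 0"

```text
time: 31.18
position: [0.6218, -0.1175, 0.2659]
tool_rot: [-2.279, -2.162, 0.0]
ft_force: [-1.1, -0.2, 0.3]
grip_width: 0.252
```

Request:
play_rows --pt "0.74 0 0 -0.6 0" --pt "0.7 0 0 -1 0" --pt "0.6 0 0 -2 0" --pt "0.4 0 0 -3 0" --pt "0.3 0 0 -4 0" --pt "0.3 0 0 0 0" --pt "0.3 0 0 0 0"

```text
time: 32.05
position: [0.6218, -0.1174, 0.3721]
tool_rot: [2.279, 2.162, 0.0]
ft_force: [-0.0, 0.2, -0.6]
grip_width: 0.684
```

```bash
python3 - <<'E'
from h import *
plan([0.423,-0.255,0.25],90)
C,im=snap("wrist","w11");S,im=snap("scene","s11")
cv2.imwrite("pics/s11.png",cv2.resize(im[100:230,210:340],None,fx=4.5,fy=4.5,interpolation=cv2.INTER_CUBIC))
E
```

```text
tcp [ 0.6218 -0.1174  0.3721] psi 86.97 t 32.05 w 0.684 tilt [ 2.e-04 -2.e-04 -1.e+00] q7 -0.03
shift cm [-14.79 -19.13  12.21] norm 27.09 spin -0.053
```

View pics/w11.png

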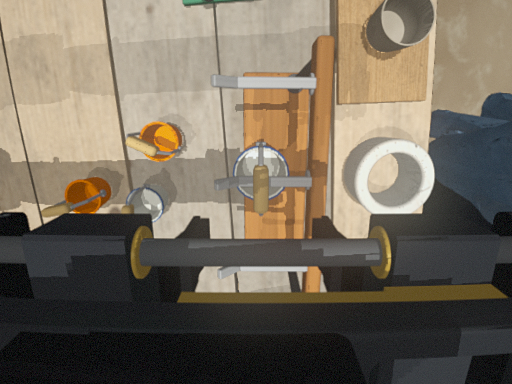

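View pics/s11.png

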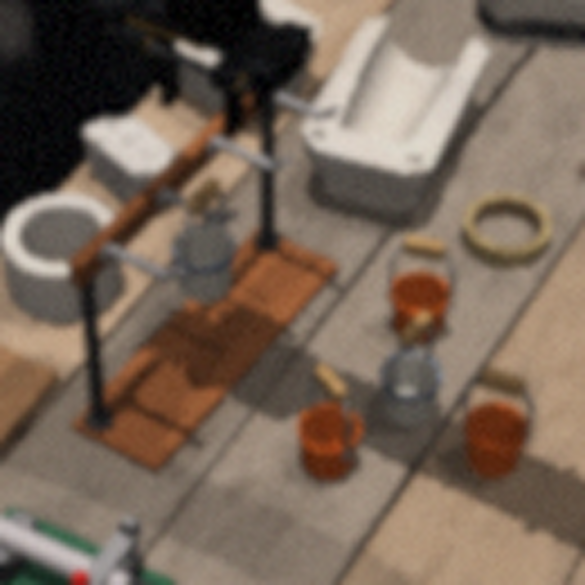

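Request:
play_rows --pt "0.3 0 -3 0 -0.05" --pt "0.3 -1 -4 0 0" --pt "0.3 -3 -4 0 0" --pt "0.3 -3 -4 0 0" --pt "0.3 -3.5 -4 4 0" --pt "0.3 -4 0 4 0" --pt "0.3 0 0 4 0" --pt "0.3 0 0 0 0" --pt "0.3 0 0 0 0"

```text
time: 33.28
position: [0.4346, -0.258, 0.2557]
tool_rot: [2.223, 2.218, 0.001]
ft_force: [0.4, -0.9, 0.4]
grip_width: 0.7
```

```bash
python3 - <<'E'
from h import *
plan([0.423,-0.188,0.25],90)
C,im=snap("wrist","w12")
E
```

```text
tcp [ 0.4346 -0.258   0.2557] psi 89.89 t 33.27 w 0.7 tilt [ 1.1e-03 -6.0e-04 -1.0e+00] q7 0.48
shift cm [ 7.   -1.17  0.56] norm 7.12 spin -0.002
```

View pics/w12.png

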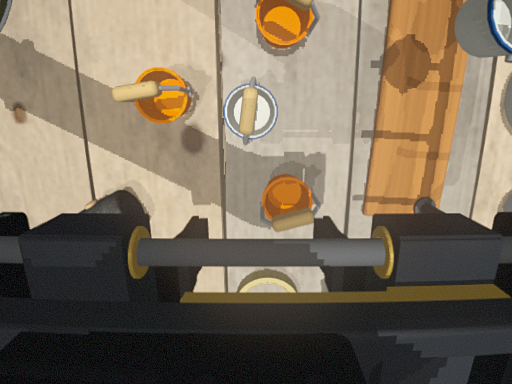

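```bash
python3 - <<'E'
from h import *
im=cv2.imread("pics/w12.png");C=cam("wrist")
r,a=grip(im,C,(236,84,264,138)); plan([r[0]/1000,r[1]/1000,.18],a)
E
```

```text
px (248.03582763671875, 110.44538879394531) centre mm [ 423.4 -188.4] size [42.7 13.5] axis deg 82.2
tcp [ 0.435  -0.2582  0.2563] psi 89.9 t 33.33 w 0.699 tilt [ 0.0021 -0.0015 -1.    ] q7 0.48
shift cm [ 6.99 -1.19  7.61] norm 10.4 spin 0.134
```

Request:
play_rows --pt "0.4 3.6 -0.6 2 0" --pt "0.4 3.6 -0.6 2 0" --pt "0.4 0 0 2 0.134" --pt "0.4 0 0 1.6 0" --pt "0.4 0 0 0 0" --pt "0.4 0 0 0 0"

```text
time: 34.08
position: [0.4227, -0.1869, 0.1794]
tool_rot: [2.367, 2.064, 0.001]
ft_force: [-0.7, -0.6, 0.8]
grip_width: 0.597
```

```bash
python3 - <<'E'
from h import *
plan([.4234,-.1884,.123],82.2)
E
```

```text
tcp [ 0.4227 -0.1869  0.1794] psi 82.19 t 34.08 w 0.597 tilt [ 1.3e-03 -5.0e-04 -1.0e+00] q7 0.24
shift cm [-0.14  0.08  5.64] norm 5.64 spin -0.0
```

Request:
play_rows --pt "0.4 0 0.08 2 0" --pt "0.4 0 0 2 0" --pt "0.4 0 0 1.6 0" --pt "0.4 0 0 0 0" --pt "0.6 0 0 0 0" --pt "0.9 0 0 0 0" --pt "1 0 0 0 0" --pt "1 0 0 0 0" --pt "1 0 0 0 0" --force 30

```text
time: 35.2
position: [0.423, -0.1865, 0.1226]
tool_rot: [2.368, 2.064, 0.0]
ft_force: [0.3, 0.2, 0.4]
grip_width: 0.158
```

Request:
play_rows --pt "1 0 0 -2 0" --pt "1 0 0 -4 0" --pt "1 0 0 -4 0" --pt "1 0 0 -4 -0.084" --pt "1 0 0 -3 0" --pt "1 0 0 0 0" --pt "1 0 0 0 0"

```text
time: 36.08
position: [0.4222, -0.1862, 0.291]
tool_rot: [-2.278, -2.16, 0.001]
ft_force: [-0.4, -0.2, -2.1]
grip_width: 0.154
```

```bash
python3 - <<'E'
from h import *
plan([0.514,-0.198,0.2925],87)
E
```

```text
tcp [ 0.4222 -0.1862  0.291 ] psi 86.96 t 36.08 w 0.154 tilt [-2.e-03  9.e-04 -1.e+00] q7 0.36
shift cm [-0.7   9.23 -0.17] norm 9.26 spin -0.001
```

Request:
play_rows --pt "1 -0.3 2 0 0" --pt "1 -0.4 2.5 -0.1 0" --pt "1 -0.2 2.5 0 0" --pt "1 0 2.2 0 0" --pt "1 0 0 0 0" --pt "1 0 0 0 0"

```text
time: 36.83
position: [0.5131, -0.2001, 0.2921]
tool_rot: [-2.278, -2.16, 0.002]
ft_force: [0.4, -0.8, -1.8]
grip_width: 0.161
```

```bash
python3 - <<'E'
from h import *
plan([0.617,-0.203,0.2925],87)
C,im=snap("wrist","w13")
p,s,M=psi()
E
```

```text
tcp [ 0.5131 -0.2001  0.2921] psi 86.96 t 36.83 w 0.161 tilt [-0.0028  0.001  -1.    ] q7 0.22
shift cm [ 0.26 10.39 -0.07] norm 10.39 spin -0.001
```

View pics/w13.png

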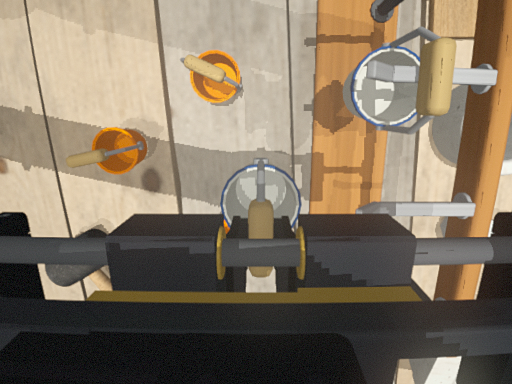

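Request:
play_rows --pt "1 0 2 0 0" --pt "1 0 2.5 0 0" --pt "1 0 2.5 0 0" --pt "1 0 2 0 0" --pt "1 0 1.3 0 0" --pt "1 0 0 0 0" --pt "1 0 0 0 0"

```text
time: 37.75
position: [0.6163, -0.2059, 0.2936]
tool_rot: [-2.28, -2.161, 0.001]
ft_force: [0.0, -0.8, -1.3]
grip_width: 0.157
```

```bash
python3 - <<'E'
from h import *
plan([0.616,-0.203,0.2675],87)
C,im=snap("wrist","w14")
cv2.imwrite("pics/w14c.png",cv2.resize(im[40:280,150:380],None,fx=2.4,fy=2.4,interpolation=cv2.INTER_CUBIC))
E
```

```text
tcp [ 0.6163 -0.2059  0.2936] psi 86.95 t 37.75 w 0.157 tilt [-7.e-04 -5.e-04 -1.e+00] q7 0.1
shift cm [ 0.29 -0.05  2.61] norm 2.62 spin -0.001
```

View pics/w14c.png

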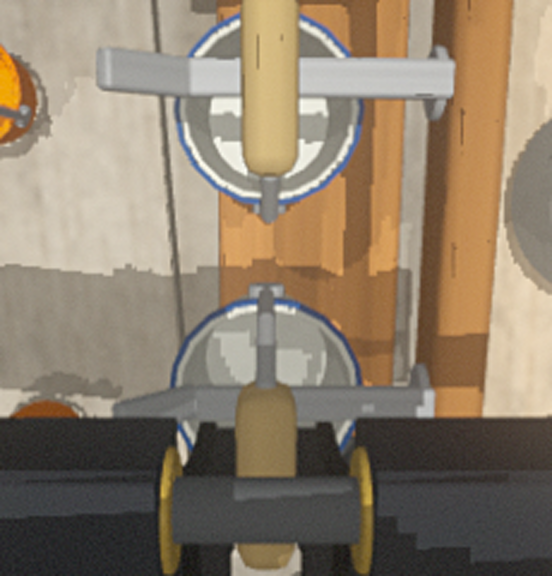

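Request:
play_rows --pt "1 0.2 0 1 0" --pt "1 0 0 0.8 0" --pt "1 0 0 0.4 0" --pt "1 0 0 0.2 0" --pt "1 0 0 0.1 0" --pt "1 0 0 0 0" --pt "1 0 0 0 0"

```text
time: 38.67
position: [0.6173, -0.2037, 0.2687]
tool_rot: [2.279, 2.162, 0.0]
ft_force: [-0.4, -0.5, -2.5]
grip_width: 0.156
```

Request:
play_rows --pt "1 0 0 0.15 0" --pt "1 0 0 0 0" --pt "1 0 0 0 0"

```text
time: 39.05
position: [0.6172, -0.2038, 0.2669]
tool_rot: [2.28, 2.162, -0.0]
ft_force: [0.4, -0.6, -1.6]
grip_width: 0.161
```

Request:
play_rows --pt "1 0 0 0.1 0" --pt "1 0 0 0 0" --pt "1 0 0 0 0"

```text
time: 39.42
position: [0.6173, -0.2038, 0.2666]
tool_rot: [2.279, 2.161, 0.0]
ft_force: [-1.4, 0.3, 3.3]
grip_width: 0.157
```

Request:
play_rows --pt "0.74 0 0 0 0" --pt "0.74 0 0 0 0" --pt "0.74 0 0 0 0" --pt "0.74 0 0 -0.6 0" --pt "0.7 0 0 -1 0" --pt "0.6 0 0 -2 0" --pt "0.4 0 0 -3 0" --pt "0.3 0 0 -4 0" --pt "0.3 0 -4 -1 0" --pt "0.3 -3 -4 0 0" --pt "0.3 -4 -4 0 0" --pt "0.3 -4 -4 0 0" --pt "0.3 -4 -1 0 0" --pt "0.3 -4 0 0 0" --pt "0.3 -4 0 0 0" --pt "0.3 0 0 0 0"

```text
time: 41.42
position: [0.4335, -0.428, 0.3814]
tool_rot: [-2.285, -2.155, 0.001]
ft_force: [0.7, 0.3, -0.1]
grip_width: 0.704
```

```bash
python3 - <<'E'
from h import *
print(ctrl.get_state()['time'])
C,im=snap("scene","s15"); cv2.imwrite("pics/s15c.png",cv2.resize(im[90:290,180:340],None,fx=3,fy=3,interpolation=cv2.INTER_CUBIC))
C,im=snap("top","t15"); cv2.imwrite("pics/t15c.png",cv2.resize(im[120:260,100:400],None,fx=2.6,fy=2.6,interpolation=cv2.INTER_CUBIC))
E
```

```text
41.425
```

View pics/s15c.png

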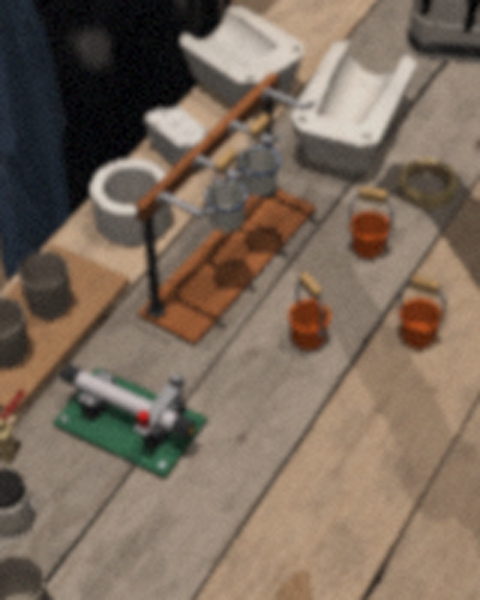

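View pics/t15c.png

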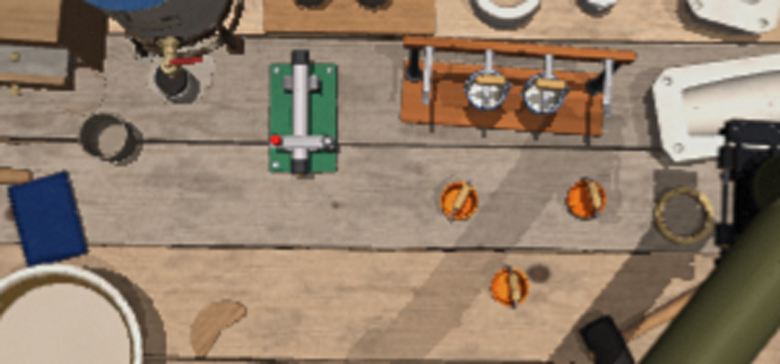

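View pics/s15.png

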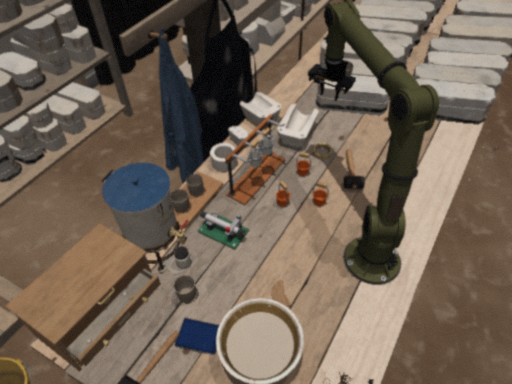

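Request:
play_rows --pt "0.3 3.5 3.5 0 0" --pt "0.3 4 4 0 0" --pt "0.3 4 4 0 0" --pt "0.3 3 3 0 0" --pt "0.3 0 0 0 0" --pt "0.3 0 0 0 0" --pt "0.3 0 0 0 0" --pt "0.3 0 0 0 0"

```text
time: 42.52
position: [0.5869, -0.2885, 0.3823]
tool_rot: [2.281, 2.159, -0.001]
ft_force: [-0.7, 0.5, -0.6]
grip_width: 0.7
```

```bash
python3 - <<'E'
from h import *
C,im=snap("wrist","w16")
grip(im,C,(225,20,300,110),.272)
C2,t=snap("top","t16");cv2.imwrite("pics/t16c.png",cv2.resize(t[130:200,195:345],None,fx=5,fy=5,interpolation=cv2.INTER_CUBIC))
E
```

```text
px (278.5, 69.5) centre mm [ 607.  -186.8] size [62.8 34.2] axis deg 86.8
```

View pics/w16.png

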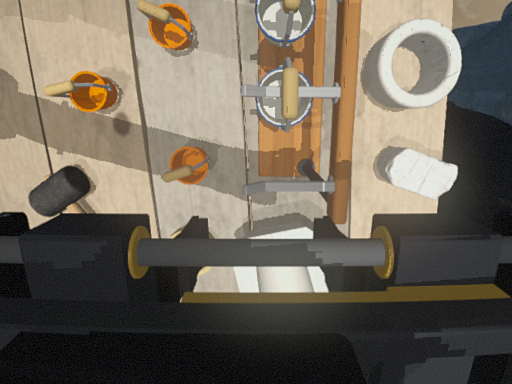

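View pics/t16c.png

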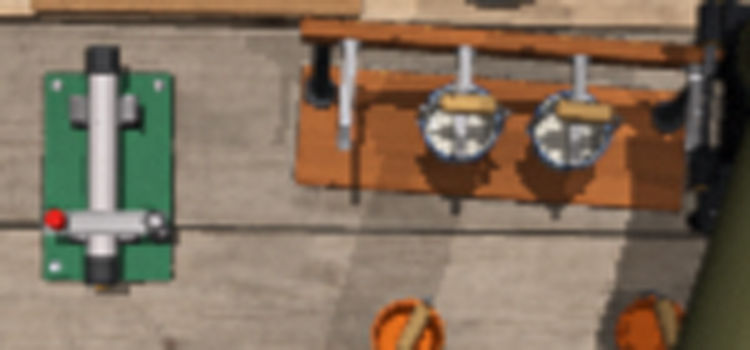

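Request:
play_rows --pt "0.3 -3 -3 0 0" --pt "0.3 -4 -4 0 0" --pt "0.3 -4 -4 0 0" --pt "0.3 -3 -3 0 0" --pt "0.3 0 0 0 0" --pt "0.3 0 0 0 0" --pt "0.3 0 0 0 0" --pt "0.3 0 0 0 0"

```text
time: 43.62
position: [0.4416, -0.4186, 0.382]
tool_rot: [2.277, 2.164, 0.001]
ft_force: [-0.7, 0.1, 0.4]
grip_width: 0.702
```

```bash
python3 - <<'E'
from h import *
C,t=snap("top","t17");a=cv2.imread("pics/t15.png");d=cv2.absdiff(t,a)[120:260,100:345].max(2);print((d>60).sum(), t.shape)
b=cv2.imread("pics/top0.png");
for n,(x0,y0,x1,y1) in dict(beaker=(130,160,158,188),tape=(348,190,380,216),o1=(268,188,286,208),jar=(32,200,62,222),jar2=(35,305,56,326)).items():
    d=cv2.absdiff(t,b)[y0:y1,x0:x1].max(2);print(n,(d>60).sum())
from bench import ticket
print(ticket.close_job())
E
```

```text
38 (384, 512, 3)
beaker 0
tape 517
o1 0
jar 0
jar2 0
the job is handed in; nothing more can be done
None
```

```bash
python3 -c "
import cv2,numpy as np
a=cv2.imread('pics/top0.png')[180:225,335:400];b=cv2.imread('pics/t17.png')[180:225,335:400]
cv2.imwrite('pics/cmp.png',cv2.resize(np.hstack([a,b]),None,fx=5,fy=5))"
```

```text
(no output)
```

View pics/cmp.png

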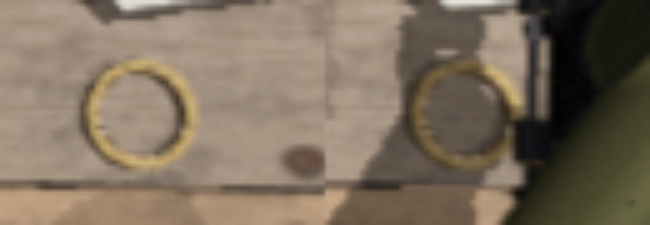

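The kit is put away and the job was handed in at about 44 s. The handing-in gave no verdict.

- **Strap and shaft:** I swung the strap about 94° clear, laid the shaft in both Vs, then swung the strap back to its end stop. The last checks read the strap at about 0.1° and the shaft's middle within about 1 mm of midway.
- **Pails:** Only two white pails were there. They now hang freely on hooks 2 and 3, counting from the cradle end, centred on the level bars in the wrist and top views.
- **Left alone:** I did not touch the three orange look-alikes, the beaker, the jar or the tape roll. The before-and-after comparison covered the beaker, the jar areas, one orange pail and the tape. Only the tape's patch differed, and a close look showed that was the arm's shadow on it; the roll had not moved.
- **Disagreement:** One early long-range wrist view put the knob about 5 mm off the other views. A closer look settled it before I gripped.

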